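# Wind the ware lift up to the kiln shelf and slide the wet rabbit across

## Robot

A 7-joint arm with a two-finger parallel gripper is mounted at the origin on the work surface. World frame = base frame: x ahead of the robot, y to its left, z up, the work surface at z = 0. Lengths are in m, angles in rad, forces in N, time in s.
With the tool pointing down it reaches from about 0.425 to 0.925 m from the base axis. Payload 6.8 kg.
Tool frame: the origin (TCP) lies on the centre line of the jaws, within the pads' length; the fingertips stand 11 mm ahead of it and the grasp point (between the pads) lies 8 mm behind it (arm.tip_reach is the distance from the TCP to the fingertips, in m); z points along the fingers, y is the line along which they close (so a half turn about z gives the same grasp; the last joint's range is limited). The gripper opens to 88 mm and grips with 3 to 60 N. Pads are 20 mm wide; open, the fingers measure 115 mm over their backs; the gripper's body (75 mm by 178 mm) begins 61 mm behind the grasp point.
Start: joints at [1.228, 0.477, 0.022, 1.555, -0.011, 1.109, -0.083], TCP at [0.157, -0.656, 0.234] pointing down, gripper open.
Joint ranges: [-2.96, 2.96], [-0.34, 2.1], [-1.41, 1.46], [0.24, 2.44], [-1.37, 4.51], [0.17, 1.92], [-2.96, 2.96]. Speed limits (rad/s): [2.39, 2.39, 3.14, 3.14, 3.14, 3.14, 3.14].

## Interface

Orientations are given as a unit quaternion [x, y, z, w].
In Python, from station import sensors, imaging, job, arm gives the robot as it stands.
- The arm moves only by the tool apply_moves, never from a script. Its argument "increments" is a list that holds one entry, the list of rows, each a list of 7 numbers: the shift along the tool's x, y, z in m, then the turn, a rotation vector about the tool's x, y, z in rad, then the opening, from 0 (shut) to 1 (fully open). A call has exactly 5 rows; each row shifts and turns the commanded pose from where the row before left it, along the tool's axes as they then stand; what a row does not reach is not made up. A row lasts 1/12 s, in which the tool goes at most 41.7 mm and 7.16 degrees, less where a joint would pass 70% of its speed; a pose out of reach is approached as far as the arm can. A call is refused whole if a number of a shift passes 0.0417 or a number of a turn 0.125, either way. A call with a gripper value outside its range is refused whole. The fingers move at their own pace and stop on an object; "newtons" is the grip in N (left out, the last holds). Time passes only in rows, so rows that do not move let the fingers close, or fill a call up. It gives the time, the measured TCP pose, the force, the opening and the grip force at its end, in the units of the state.
- sensors.sense(): the state, without advancing time (a new reading comes with each control period).
- imaging.get_image(name): name is "scene" or "top" or "wrist"; returns (picture, depth): 480x640x3 uint8, red, green, blue; 480x640 float32, m along the optical axis (not along the pixel's ray), 0 where there is no reading.
- imaging.get_calibration(name): a dict with "vertical_fov" (degrees; the focal length in pixels is half the picture's height over the tangent of half this angle, whatever the lens; pixels are square), "cx", "cy" (the principal point, pixels), "distortion" ([k1, k2, p1, p2, k3] as OpenCV has them; the pictures are not rectified), "cam_to_world" (4x4, takes a point from camera to world coordinates); the wrist camera has in their place "hand_eye" (4x4, takes a point from camera to tool coordinates, whose origin is the TCP and whose axes are the flange's). Camera axes: x right, y down, z forward; pixel columns grow to the right and rows downward; lengths in m; the calibration is good to about 2 mm. A picture is of the moment at which its call begins: read the wrist's pose just before it. get_calibration takes no time and is no camera call.
- job.hand_in(): hands the job in; it is judged then, once.
The state is a dict: "time_s": time; "joint_pos": joint angles; "dq": joint speeds; "joint_efforts": joint torques, N m; "tcp_pos": TCP position; "tool_rot": TCP orientation; "force": force on the tool from outside, world axes, zero at the start; "wrist_torque": the same for the moment, N m; "grip_width": finger opening in m; "grasp_force": force on a finger pad.
Only numpy, scipy, OpenCV 4.12 (cv2) and the standard library are available. Lean on these libraries where they do the work, as an engineer would, in place of code of your own. Each camera call takes 0.05 s, during which the arm holds its last target. There are 200 camera calls.

## Task

Fit the loose crank on the shaft on top of the screw lift and wind the lift up until its table is level with the kiln shelf beside it, then slide the tile carrying the freshly glazed rabbit across until the whole tile rests on the shelf. The glaze is wet: never touch the rabbit, keep it standing on its tile, and do not lift the tile. Leave the crank on the shaft and the vase, jar and brush pot where they are.

Things in the scene. Friction and masses are not known exactly. Their poses are not given: they have to be found in the camera images.
- crank_boss (a point): Loose steel crank, 0.38 kg, flat on the bench left of the lift. Point on its boss's axis, 21 mm above the underside; x along the arm to the handle, z up. Boss 34 mm across, 42 high, 16 mm bore. Arm 20 wide, 12 thick, flush below. Two dogs under the boss (9 deep, 14 wide), towards and away from the handle, must straddle the shaft's cross pin: pin across the arm, within 30 degrees.
- crank_grip (a point): Middle of the crank's upright black handle: a cylinder 24 mm in diameter, 68 mm long, 75 mm from the boss's axis, 27 mm above crank_boss. It revolves freely on the arm, so it can be held firmly while the crank goes round; its own x and y axes mean nothing.
- shaft_pin (a point): Centre of the cross pin (6 mm thick, 31 long, along y) in the upright shaft on the lift's top plate (45 x 125 mm), 239 mm above the bench; z up the shaft, 14 mm thick, tapered tip 39 mm above here. The crank is lowered over it until it rests on the pin: crank_boss is then 15 mm above this point, the crank's underside 13 mm above the plate.
- lift_screw (a joint): Turn of the screw in rad, 0 at the start, growing clockwise seen from above; clockwise lifts the table, 10 mm a turn. Range -3.5 to 30 rad, needs about 0.15 N m, stays where it is left. The fitted crank has some 70 degrees of free play on the pin (about half of it each way when fitted squarely) before it drives.
- table_top (a point): Centre of the upper face of the lift's aluminium table, 140 mm (x) by 160 mm (y), at the start 13 to 25 mm below the kiln shelf. x points away from the robot to the lift's mast; the shaft's axis is 145 mm from here along x. -y points to the kiln shelf.
- shelf_top (a point): Centre of the upper face of the fixed kiln shelf: a buff slab 200 mm (x) by 290 mm (y), 16 mm thick, on four props, 105 to 117 mm above the bench. Axes parallel to the table's. Its +y edge is 4 to 8 mm from the table's -y edge, its centre up to 20 mm off the table's in x.
- tile_mid (a point): Centre, half-way up, of the loose buff setter tile on the lift's table: 120 mm (x) by 150 mm (y), 16 mm thick, 0.4 to 0.75 kg, its two y edges rounded (8 mm radius) so that they ride over a small step. Its +y edge is free to be pushed; the table ends about 5 mm beyond it.
- rabbit: White glazed rabbit near the middle of the tile: base 52 mm across, 96 mm tall with ears, 0.18 kg, loose. Origin at the centre of its underside, z up. Not to be touched.
- vase: White vase, 54 mm in diameter, 80 mm tall, loose, at the shelf's far (-y) end, 108 mm from the shelf's centre. Origin at its underside. To be left alone.
- jar: Glaze jar, 68 mm in diameter, 85 mm tall, on the bench behind the shelf. Origin at its underside. To be left alone.
- brush_pot: White pot of brushes, 72 mm in diameter, 95 mm tall (brushes to 200 mm), on the bench to the right of the shelf. Origin at its underside. To be left alone.
Things that resemble listed ones, but are neither listed nor needed, are in the scene too. Of the things that look like the part that bears crank_boss, take the one that is farthest to the robot's left at the start.

How it is judged:
On the way, in this order (a step that is already met when the one before it is completed fails the run):
1. the crank is fitted right down on the lift's shaft (horizontal distance between crank_boss and shaft_pin below 0.006 m and z of crank_boss in the frame of shaft_pin between 0.008 and 0.02 m and angle between crank_boss's own z axis and vertical below 0.2 rad), for 0.2 s.
2. with the crank on the shaft, the table is wound level with the kiln shelf (within 3 mm), the tile still on the table and the rabbit standing on it (all of step 1 and z of table_top in the frame of shelf_top between -0.003 and 0.003 m and y of tile_mid in the frame of table_top between -0.03 and 0.03 m and z of tile_mid in the frame of table_top between 0.004 and 0.012 m and x of rabbit in the frame of tile_mid between -0.035 and 0.035 m and y of rabbit in the frame of tile_mid between -0.05 and 0.05 m and angle between rabbit's own z axis and vertical below 0.1 rad), for 0.3 s.
At the end, for the whole second after the job is handed in: The whole tile lies flat on the kiln shelf (its edges within the shelf's, 2 mm overhang allowed at the table's side), the rabbit stands upright on the tile, at rest; the table is still level with the shelf within 3 mm, and the crank is on the shaft (all of step 1 and x of tile_mid in the frame of shelf_top between -0.05 and 0.05 m and y of tile_mid in the frame of shelf_top between -0.07 and 0.072 m and z of tile_mid in the frame of shelf_top between 0.005 and 0.011 m and angle between tile_mid's own z axis and vertical below 0.05 rad and x of rabbit in the frame of tile_mid between -0.035 and 0.035 m and y of rabbit in the frame of tile_mid between -0.05 and 0.05 m and angle between rabbit's own z axis and vertical below 0.1 rad and z of table_top in the frame of shelf_top between -0.003 and 0.003 m and linear speed of rabbit below 0.01 m/s and velocity of joint lift_screw between -0.1 and 0.1 rad/s); the robot touches nothing.
It fails at once if the robot touches the rabbit (contact force between any of the fingers, the arm and rabbit above 0.3 N).
It fails at once if the rabbit tips (angle between rabbit's own z axis and vertical above 0.35 rad).
It fails at once if the tile is lifted (more than 10 mm clear of both the table and the shelf) or tilted ((z of tile_mid in the frame of shelf_top above 0.018 m and z of tile_mid in the frame of table_top above 0.018 m) or angle between tile_mid's own z axis and vertical above 0.2 rad).
It fails at once if the vase is moved more than 15 mm or tipped (distance of vase from where it was at the start of the episode above 0.015 m or angle between vase's own z axis and vertical above 0.35 rad).
It fails at once if the jar or the brush pot is moved more than 15 mm or tipped ((distance of jar from where it was at the start of the episode above 0.015 m or angle between jar's own z axis and vertical above 0.35 rad) or (distance of brush_pot from where it was at the start of the episode above 0.015 m or angle between brush_pot's own z axis and vertical above 0.35 rad)).
It also fails if it takes over 72 s, if anything falls off the work surface, if the arm or the gripper's body presses on something with over 40 N, if the wrist force passes 120 N, or if a joint passes its speed limit or range.

## Working session

There is one attempt and no reset: what is moved stays moved. The work goes in short steps, Python scripts to look and compute and a tool call to move; the robot and the scene stay as the last step left them, time stands still between calls to the robot, and variables do not carry over. Pictures are saved under pics/ and viewed, at most 10 in all, crops included, and the job is handed in when it is done.

Besides the shell and the picture viewer there is one more tool, called after ">>>" as a command line: name --argument value ..., lists and objects as JSON in quotes. apply_moves: Moves the arm, as the interface text tells. Its arguments: {"type":"object","properties":{"increments":{"type":"array"},"newtons":{"type":"number"}},"required":["increments"]}

```bash
ls; mkdir -p pics
cat > h.py <<'E'
import numpy as np, cv2
from station import sensors, imaging, job, arm
from scipy.spatial.transform import Rotation as R
def cal(n):
    c=imaging.get_calibration(n); f=240/np.tan(np.radians(c["vertical_fov"])/2)
    return np.array([[f,0,c["cx"]],[0,f,c["cy"]],[0,0,1]]),np.array(c["distortion"]),c
def grab(n):
    s=sensors.sense(); im,d=imaging.get_image(n); K,D,c=cal(n)
    if n=="wrist":
        T=np.eye(4);T[:3,:3]=R.from_quat(s["tool_rot"]).as_matrix();T[:3,3]=s["tcp_pos"];T=T@np.array(c["hand_eye"])
    else: T=np.array(c["cam_to_world"])
    v,u=np.mgrid[:480,:640]
    p=cv2.undistortPoints(np.stack([u,v],-1).reshape(-1,1,2).astype(float),K,D).reshape(480,640,2)
    P=np.dstack([p[...,0]*d,p[...,1]*d,d])@T[:3,:3].T+T[:3,3]
    P[d<=0]=np.nan
    return im,P
def save(im,n): cv2.imwrite(f"pics/{n}.png",im[...,::-1])
E
python3 - <<'E'
from h import *
for n in("scene","top"):
    im,P=grab(n); save(im,n+"0"); np.savez(n+"0.npz",im=im,P=P); print(n,np.array(imaging.get_calibration(n)["cam_to_world"]).round(2).tolist())
s=sensors.sense(); print(s, arm.tip_reach)
E
```

```text
pics
scene [[0.46, 0.67, -0.58, 1.17], [0.89, -0.35, 0.3, -0.31], [0.0, -0.66, -0.76, 1.01], [0.0, 0.0, 0.0, 1.0]]
top [[0.01, -0.97, 0.24, 0.29], [-1.0, -0.01, 0.01, -0.0], [-0.01, -0.24, -0.97, 1.19], [0.0, 0.0, 0.0, 1.0]]
{'time_s': 0.1, 'joint_pos': array([ 1.22790521,  0.47767539,  0.02235133,  1.55630052, -0.01148688,
        1.10931629, -0.08309826]), 'dq': array([ 0.00063463, -0.00086278, -0.00247679, -0.00360872,  0.00184246,
        0.00097443, -0.00060701]), 'joint_efforts': array([ 4.46909675e-03, -5.84089386e+01,  1.54000394e+00, -2.73312914e+01,
       -5.42173279e-02,  1.31104953e-02,  6.09417702e-05]), 'tcp_pos': array([ 0.15689703, -0.65599195,  0.23282929]), 'tool_rot': array([ 9.93115548e-01,  1.17136209e-01, -1.55188145e-04, -7.70130173e-04]), 'force': array([-0.60699142,  0.01639658, -0.29326845]), 'wrist_torque': array([ 0.03156672,  0.01468693, -0.03329722]), 'grasp_force': 0.0, 'grip_width': 0.0874733201781642} 0.011
```

View pics/scene0.png

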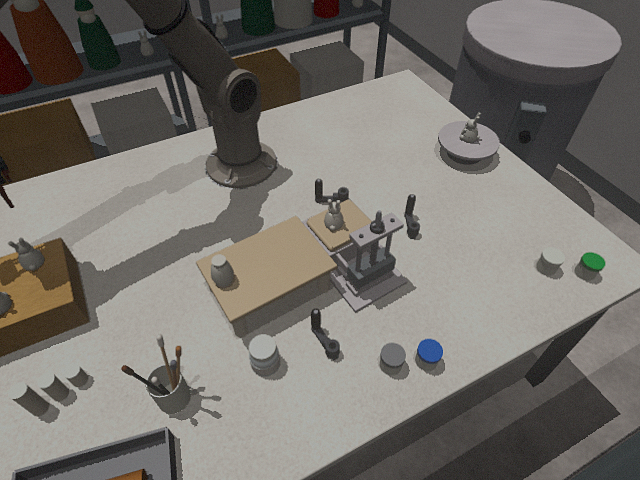

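View pics/top0.png

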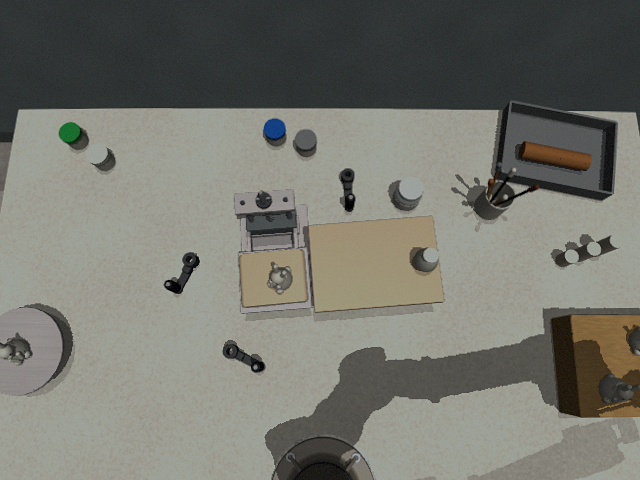

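The scene picture shows three cranks, the lift with tile and rabbit, and the shelf with the vase. In the top view the leftmost crank has its boss near (190,261) and its handle near (172,286). The shaft is at (263,200), the tile at (274,278) and the shelf at (375,263).

Run:
```python
from h import *
Z={n:np.load(n+"0.npz") for n in("top","scene")}
P=Z["top"]["P"]; S=Z["scene"]["P"]
print("bench top",np.nanmedian(P[380:420,100:200,2]),"scene",np.nanmedian(S[200:230,480:560,2]))
def reg(P,x0,x1,y0,y1,z0,z1):
    q=P.reshape(-1,3); m=(q[:,0]>x0)&(q[:,0]<x1)&(q[:,1]>y0)&(q[:,1]<y1)&(q[:,2]>z0)&(q[:,2]<z1); return q[m]
for px in [(190,261),(172,286),(263,200),(274,278),(375,263),(297,250),(427,258),(245,253),(303,253),(305,302),(243,306),(311,227),(311,305),(432,217),(441,302),(280,276)]:
    print(px,P[px[1],px[0]].round(4))
b=P[261,190]
for n,Q in(("top",P),("scene",S)):
    q=reg(Q,b[0]-.15,b[0]+.08,b[1]-.06,b[1]+.12,.006,.12)
    hi=q[q[:,2]>.055]; bo=q[(q[:,2]>.034)&(q[:,2]<.048)]
    print(n,len(q),"handle",len(hi),hi.mean(0),np.median(hi,0),hi.max(0),hi.min(0),"boss",len(bo),np.median(bo,0),bo.max(0),bo.min(0))
    s=P[200,263]
    q=reg(Q,s[0]-.07,s[0]+.07,s[1]-.1,s[1]+.1,.205,.31)
    print(" zhist",np.histogram(q[:,2],bins=np.arange(.205,.31,.005)))
    h=q[q[:,2]>.25]; print(" shaft",len(h),np.median(h,0) if len(h) else 0, h.min(0),h.max(0))
```

```text
bench top 0.00024508435775816295 scene -0.0006900635160587143
(190, 261) [ 0.528   0.337  -0.0029]
(172, 286) [0.4527 0.3513 0.0782]
(263, 200) [0.6067 0.1259 0.2446]
(274, 278) [0.4575 0.1056 0.1759]
(375, 263) [ 0.5039 -0.1135  0.1128]
(297, 250) [0.5335 0.0627 0.108 ]
(427, 258) [ 0.5    -0.2146  0.1903]
(245, 253) [0.5288 0.1834 0.0929]
(303, 253) [0.5265 0.0489 0.1085]
(305, 302) [0.4173 0.043  0.0927]
(243, 306) [0.4061 0.1807 0.1016]
(311, 227) [0.5875 0.0316 0.1096]
(311, 305) [0.4111 0.0296 0.0896]
(432, 217) [ 0.6132 -0.2471  0.111 ]
(441, 302) [ 0.419  -0.2614  0.0981]
(280, 276) [0.4611 0.0926 0.1804]
top 614 handle 113 [0.45519478 0.35761444 0.07712055] [0.45454852 0.35690551 0.08048304] [0.4664831  0.37266134 0.08858428] [0.44543451 0.34878112 0.05510357] boss 154 [0.52135749 0.32924988 0.0424394 ] [0.54263578 0.36354382 0.04792599] [0.44455106 0.31065235 0.03440096]
 zhist (array([ 24,  38, 353, 655,  49,  91,  21,  27,   1,   8,   8,   4,   8,
        15,  15,   3,   0,   0,   0,   0]), array([0.205, 0.21 , 0.215, 0.22 , 0.225, 0.23 , 0.235, 0.24 , 0.245,
       0.25 
[... 185 characters left out ...]
03838 0.28341332]
scene 389 handle 84 [0.45949726 0.35585789 0.07223334] [0.46092215 0.35471679 0.07492268] [0.46865395 0.37182426 0.08557322] [0.44451487 0.34789775 0.05508476] boss 118 [0.51852046 0.32979291 0.0404666 ] [0.54235926 0.36927857 0.04774417] [0.44708143 0.30833864 0.03409839]
 zhist (array([ 53,  70, 397, 283,  31,  77,  17,  18,   9,   7,  10,   8,  13,
        14,   8,   1,   0,   0,   0,   0]), array([0.205, 0.21 , 0.215, 0.22 , 0.225, 0.23 , 0.235, 0.24 , 0.245,
       0.25 , 0.255, 0.26 , 0.265, 0.27 , 0.275, 0.28 , 0.285, 0.29 ,
       0.295, 0.3  , 0.305]))
 shaft 61 [0.61462729 0.12496088 0.26666239] [0.6060128  0.11932897 0.25061132] [0.61972905 0.13218227 0.28047475]
```

Run:
```python
import cv2,numpy as np
im=cv2.imread("pics/top0.png")
a=cv2.resize(im[180:320,150:320],None,fx=4,fy=4,interpolation=cv2.INTER_CUBIC)
cv2.imwrite("pics/crop1.png",a)
```

```text
(no output)
```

View pics/crop1.png

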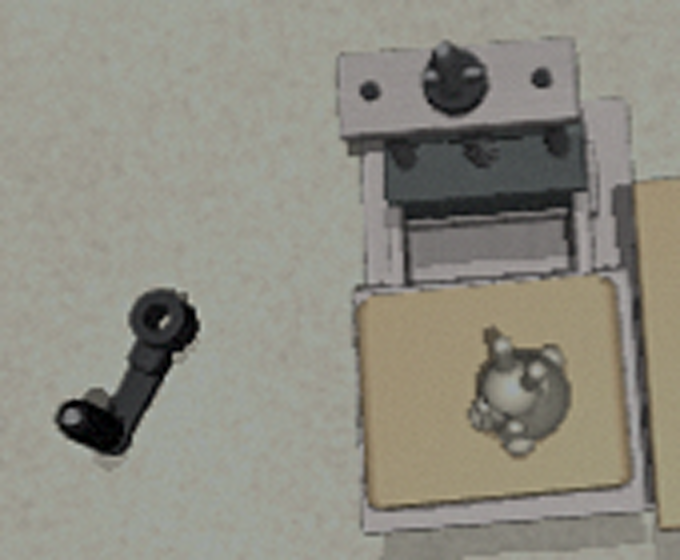

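The crop shows the bore of the boss at about (160,318) of the crop, with the handle top at (75,418). The cross pin spans (435,72) to (475,72) and the tile is square on the table, with the rabbit slightly towards the shelf. Next I fit the lift frame and plan the approach.

```bash
cat >> h.py <<'E'
def yawR(deg):  # tool down, tool x at world angle deg
    a=np.radians(deg); return R.from_matrix(np.array([[np.cos(a),np.sin(a),0],[np.sin(a),-np.cos(a),0],[0,0,-1]]))
def plan(wps,start=None,op=1.0,vmax=.04,wmax=.12):
    """wps: list of (xyz,yawdeg,opening) -> printed rows in tool axes, starting from measured pose"""
    if start is None:
        s=sensors.sense(); start=(s["tcp_pos"],R.from_quat(s["tool_rot"]))
    p,r=np.array(start[0]),start[1]; rows=[]
    for w in wps:
        t,rt=np.array(w[0]),yawR(w[1]); o=w[2] if len(w)>2 else op
        rv=(r.inv()*rt).as_rotvec(); n=max(1,int(np.ceil(max(np.linalg.norm(t-p)/vmax,np.abs(rv).max()/wmax))))
        for k in range(n):
            d=r.inv().apply((t-p)/n); st=R.from_rotvec(rv/n)
            row=np.r_[d.round(4),st.as_rotvec().round(3)]
            p0=p; 
            # keep track of rounded pose
            p=p+r.apply(row[:3]); r=r*R.from_rotvec(row[3:]); rows.append([*row.tolist(),o])
            if k<n-1:
                nn=n-k-1; t0=(t-p)/nn
            rv=(r.inv()*rt).as_rotvec()*n/max(1,n-k-1)
            if k<n-1: # redistribute the remainder
                t=np.array(w[0]); pn=p+(t-p)*n/(n-k-1); t=pn
    while len(rows)%5: rows.append([0]*6+[rows[-1][6]])
    for i in range(0,len(rows),5): print("[["+",".join("["+",".join(f"{x:g}" for x in q)+"]" for q in rows[i:i+5])+"]]")
    print("end",p.round(4),r.as_quat().round(4))
E
python3 - <<'E'
from h import *
Z=np.load("top0.npz");P=Z["P"];im=Z["im"]
def rect(m):
    m=cv2.morphologyEx(m.astype(np.uint8),cv2.MORPH_OPEN,np.ones((3,3)))
    n,l,s,_=cv2.connectedComponentsWithStats(m); i=1+np.argmax(s[1:,4]); m=l==i
    q=P[m]; return cv2.minAreaRect(q[:,:2].astype(np.float32)),np.nanmedian(q[:,2]),m.sum()
hsv=cv2.cvtColor(im,cv2.COLOR_RGB2HSV); tan=(hsv[...,1]>60)&(hsv[...,0]>8)&(hsv[...,0]<30)
print(hsv[263,375],hsv[290,250],hsv[400,100])
v,u=np.mgrid[:480,:640]
zz=P[...,2]
print("shelf",rect(tan&(u>309)&(u<450)&(v>200)&(v<320)&(zz>.09)&(zz<.13)))
print("tile",rect(tan&(u>235)&(u<309)&(v>240)&(v<310)&(zz>.08)&(zz<.13)))
m=(u>230)&(u<300)&(v>185)&(v<220)&(zz>.212)&(zz<.236); print("plate",rect(m))
for r in [(235,309,306,316)]:
    q=P[r[2]:r[3],r[0]:r[1]].reshape(-1,3); q=q[(q[:,2]>.06)&(q[:,2]<.12)]; print(np.histogram(q[:,2],bins=np.arange(.06,.12,.004)))
q=P[(u>255)&(u<300)&(v>255)&(v<300)&(zz>.13)]; print("rabbit",q.mean(0),q.min(0),q.max(0))
plan([((.30,-.45,.33),20),((.40,-.1,.36),60),((.50,.24,.20),67)])
E
```

```text
[ 20  63 159] [ 21  66 158] [ 25  18 160]
shelf (((0.521808385848999, -0.11142462491989136), (0.16606077551841736, 0.28739941120147705), 4.742136478424072), np.float64(0.11078112013978292), np.int64(5914))
tile (((0.47043919563293457, 0.11652357876300812), (0.12000935524702072, 0.14760024845600128), 5.643616676330566), np.float64(0.10850278745716357), np.int64(1955))
plate (((0.6120395064353943, 0.12747371196746826), (0.04798377305269241, 0.12610509991645813), 4.0581254959106445), np.float64(0.22099452922541052), np.int64(1169))
(array([  0,   0,   0,   0,   0,   1,  11, 134, 169,  12,   4,   5,   1,
         1]), array([0.06 , 0.064, 0.068, 0.072, 0.076, 0.08 , 0.084, 0.088, 0.092,
       0.096, 0.1  , 0.104, 0.108, 0.112, 0.116]))
rabbit [0.46064051 0.09432103 0.1629978 ] [0.43870977 0.07271542 0.13020366] [0.48889195 0.12337167 0.20678421]
[[[0.0267,-0.0239,-0.0138,-0,0,-0.016,1],[0.0271,-0.0235,-0.0139,-0,0,-0.016,1],[0.0275,-0.023,-0.0138,-0,0,-0.016,1],[0.0278,-0.0226,-0.0139,-0,0,-0.017,1],[0.0282,-0.0221,-0.0138,-0.001,-0,-0.016,1]]]
[[[0.0286,-0.0216,-0.0139,-0,-0,-0.017,1],
[... 196 characters left out ...]
7,-0.0224,-0.003,0,0,-0.07,1],[0.0301,-0.0204,-0.003,0,0,-0.07,1],[0.0315,-0.0182,-0.003,0,0,-0.07,1],[0.0327,-0.0159,-0.003,0,0,-0.069,1]]]
[[[0.0337,-0.0137,-0.0031,0,0,-0.07,1],[0.0346,-0.0113,-0.003,0,0,-0.069,1],[0.0344,-0.0084,0.016,0,0,-0.012,1],[0.0346,-0.0079,0.016,0,0,-0.012,1],[0.0346,-0.0075,0.016,0,0,-0.012,1]]]
[[[0.0347,-0.0071,0.016,0,0,-0.012,1],[0.0348,-0.0067,0.016,0,0,-0.012,1],[0.0349,-0.0063,0.016,0,0,-0.013,1],[0.035,-0.0058,0.016,0,0,-0.012,1],[0.035,-0.0054,0.016,0,0,-0.013,1]]]
[[[0.0351,-0.0049,0.0159,0,0,-0.012,1],[0.0352,-0.0046,0.016,0,0,-0.013,1],[0,0,0,0,0,0,1],[0,0,0,0,0,0,1],[0,0,0,0,0,0,1]]]
end [0.5  0.24 0.2 ] [ 8.338e-01  5.521e-01 -0.000e+00  2.000e-04]
```

Run:
```python
from h import *
print(np.array(imaging.get_calibration("wrist")["hand_eye"]).round(3), imaging.get_calibration("wrist")["vertical_fov"])
plan([((.32,-.44,.33),30),((.46,-.1,.36),70),((.50,.28,.22),67)])
```

```text
[[ 0.001 -0.966 -0.259  0.07 ]
 [ 1.     0.001 -0.    -0.001]
 [ 0.001 -0.259  0.966 -0.15 ]
 [ 0.     0.     0.     1.   ]] 70.43501668872076
[[[0.0261,-0.0215,-0.0121,-0,-0,-0.036,1],[0.0269,-0.0206,-0.0121,-0,-0,-0.036,1],[0.0276,-0.0196,-0.0121,-0,-0,-0.036,1],[0.0283,-0.0186,-0.0121,-0,-0,-0.036,1],[0.0289,-0.0176,-0.0121,-0,-0,-0.036,1]]]
[[[0.0295,-0.0165,-0.0121,-0.001,-0,-0.036,1],[0.0301,-0.0154,-0.0122,-0,-0,-0.036,1],[0.0307,-0.0143,-0.0122,-0.001,-0,-0.037,1],[0.0291,-0.0224,-0.003,0,-0,-0.07,1],[0.0306,-0.0204,-0.003,0,-0,-0.07,1]]]
[[[0.032,-0.0182,-0.003,0,-0,-0.07,1],[0.0332,-0.0159,-0.003,0,0,-0.07,1],[0.0342,-0.0135,-0.003,0,0,-0.07,1],[0.0351,-0.0111,-0.003,0,0,-0.07,1],[0.0357,-0.0086,-0.003,0,0,-0.069,1]]]
[[[0.0362,-0.0061,-0.003,0,0,-0.07,1],[0.0366,-0.0036,-0.003,0,0,-0.069,1],[0.0368,-0.001,-0.003,0,0,-0.07,1],[0.0337,-0.0084,0.0127,0,0,0.005,1],[0.0337,-0.0086,0.0127,0,0,0.005,1]]]
[[[0.0336,-0.0087,0.0127,0,0,0.005,1],[0.0336,-0.0089,0.0127,0,0,0.005,1],[0.0335,-0.0091,0.0127,0,0,0.005,1],[0.0335,-0.0092,0.0127,0,0,0.005,1],[0.0334,-0.0094,0.0127,0,0,0.004,1]]]
[[[0.0334,-0.0096,0.0128,0,0,0.005,1],[0.0334,-0.0097,0.0127,0,0,0.004,1],[0.0333,-0.0098,0.0128,0,0,0.005,1],[0.0333,-0.01,0.0127,0,0,0.004,1],[0,0,0,0,0,0,1]]]
end [0.5001 0.28   0.22  ] [8.338e-01 5.521e-01 1.000e-04 2.000e-04]
```

>>> apply_moves --increments '[[[0.026,-0.0215,-0.012,0,0,-0.036,1],[0.027,-0.0205,-0.012,0,0,-0.036,1],[0.0275,-0.0195,-0.012,0,0,-0.036,1],[0.0285,-0.0185,-0.012,0,0,-0.036,1],[0.029,-0.0175,-0.012,0,0,-0.036,1]]]'

```text
time_s: 0.52
tcp_pos: [0.2599, -0.52, 0.2937]
tool_rot: [0.978, 0.207, -0.0, -0.0]
force: [1.1, 0.1, 0.2]
grip_width: 0.0878
grasp_force: 0.0
```

>>> apply_moves --increments '[[[0.0295,-0.0165,-0.012,0,0,-0.036,1],[0.03,-0.0155,-0.012,0,0,-0.036,1],[0.0305,-0.0145,-0.012,0,0,-0.037,1],[0.029,-0.0225,-0.003,0,0,-0.07,1],[0.0305,-0.0205,-0.003,0,0,-0.07,1]]]'

```text
time_s: 0.93
tcp_pos: [0.3486, -0.371, 0.3361]
tool_rot: [0.945, 0.327, 0.0, 0.0]
force: [1.5, 0.1, -0.1]
grip_width: 0.0878
grasp_force: 0.0
```

>>> apply_moves --increments '[[[0.032,-0.018,-0.003,0,0,-0.07,1],[0.033,-0.016,-0.003,0,0,-0.07,1],[0.034,-0.0135,-0.003,0,0,-0.07,1],[0.035,-0.011,-0.003,0,0,-0.07,1],[0.0355,-0.0085,-0.003,0,0,-0.07,1]]]'

```text
time_s: 1.35
tcp_pos: [0.4175, -0.2014, 0.3506]
tool_rot: [0.873, 0.487, -0.0, -0.0]
force: [-0.0, 0.1, 0.3]
grip_width: 0.0877
grasp_force: 0.0
```

>>> apply_moves --increments '[[[0.036,-0.006,-0.003,0,0,-0.07,1],[0.0365,-0.0035,-0.003,0,0,-0.07,1],[0.037,-0.001,-0.003,0,0,-0.07,1],[0.0335,-0.0085,0.0125,0,0,0.005,1],[0.0335,-0.0085,0.0125,0,0,0.005,1]]]'

```text
time_s: 1.77
tcp_pos: [0.467, -0.0307, 0.3348]
tool_rot: [0.821, 0.57, 0.001, 0.0]
force: [0.4, 0.5, -1.2]
grip_width: 0.0878
grasp_force: 0.0
```

>>> apply_moves --increments '[[[0.0335,-0.0085,0.0125,0,0,0.005,1],[0.0335,-0.009,0.0125,0,0,0.005,1],[0.0335,-0.009,0.0125,0,0,0.005,1],[0.0335,-0.009,0.0125,0,0,0.005,1],[0.0335,-0.0095,0.0125,0,0,0.005,1]]]'

```text
time_s: 2.18
tcp_pos: [0.4843, 0.1413, 0.2714]
tool_rot: [0.829, 0.56, -0.0, 0.0]
force: [0.3, -0.3, -0.3]
grip_width: 0.0877
grasp_force: 0.0
```

>>> apply_moves --increments '[[[0.0335,-0.0095,0.0125,0,0,0.005,1],[0.0335,-0.0095,0.0125,0,0,0.005,1],[0.0335,-0.01,0.0125,0,0,0.005,1],[0.0335,-0.01,0.0125,0,0,0.005,1],[0,0,0,0,0,0,1]]]'

```text
time_s: 2.6
tcp_pos: [0.4966, 0.2856, 0.2197]
tool_rot: [0.832, 0.555, -0.001, -0.003]
force: [1.1, -0.4, 0.5]
grip_width: 0.088
grasp_force: 0.0
```

Run:
```python
from h import *
im,P=grab("wrist"); save(im,"w1"); np.savez("w1.npz",im=im,P=P)
s=sensors.sense(); print(s["time_s"],s["tcp_pos"],s["tool_rot"],s["joint_pos"].round(2))
q=P.reshape(-1,3); q=q[np.isfinite(q[:,0])]; b=q[(q[:,0]>.4)&(q[:,0]<.6)&(q[:,1]>.27)&(q[:,1]<.45)]
h=b[(b[:,2]>.076)&(b[:,2]<.09)]; bo=b[(b[:,2]>.036)&(b[:,2]<.048)]; bo=bo[np.hypot(*(bo[:,:2]-[.523,.329]).T)<.03]
for n,k in(("handle",h),("boss",bo)): print(n,len(k),np.median(k,0),(cv2.minEnclosingCircle(k[:,:2].astype(np.float32)) if len(k) else 0))
print("bench",np.median(b[b[:,2]<.005,2]))
```

```text
2.65 [0.49733869 0.28236049 0.22050168] [ 0.83228793  0.55434043 -0.00117298 -0.00145358] [-0.07  0.41 -0.71  1.78  0.3   1.06 -1.28]
handle 527 [0.45510318 0.36016629 0.08122973] ((0.45446720719337463, 0.3601230978965759), 0.010975049808621407)
boss 761 [0.52107923 0.32824042 0.04105608] ((0.5212475657463074, 0.3280394971370697), 0.01692848466336727)
bench -0.0007574142202602663
```

View pics/w1.png

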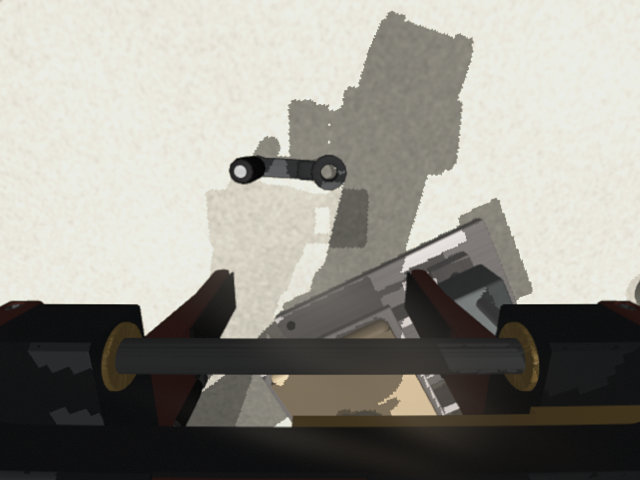

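The wrist view shows the crank clearly, with the boss at (328,171) and the handle at (240,170). The measured spacing of 74 mm and heights of 41 and 81 mm agree with the data given. I descend to grip the boss along the arm.

Run:
```python
from h import *
plan([((.5212,.328,.115),64.3,.57),((.5212,.328,.026),64.3,.57)])
```

```text
[[[0.0171,0.0016,0.0352,-0.001,0,0.018,0.57],[0.0171,0.0013,0.0351,-0.001,0,0.017,0.57],[0.0172,0.0009,0.0352,-0.002,0,0.018,0.57],[0,-0,0.0297,0,0,-0,0.57],[0,-0,0.0296,0,0,-0,0.57]]]
[[[0.0001,-0,0.0297,0,0,-0,0.57],[0,0,0,0,0,0,0.57],[0,0,0,0,0,0,0.57],[0,0,0,0,0,0,0.57],[0,0,0,0,0,0,0.57]]]
end [0.5212 0.328  0.026 ] [ 8.467e-01  5.321e-01 -1.000e-04  2.000e-04]
```

>>> apply_moves --increments '[[[0.017,0.0015,0.035,-0.001,0,0.018,0.57],[0.017,0.0015,0.035,-0.001,0,0.017,0.57],[0.017,0.001,0.035,-0.001,0,0.018,0.57],[0,0,0,0,0,0,0.57],[0,0,0,0,0,0,0.57]]]'

```text
time_s: 3.07
tcp_pos: [0.5231, 0.322, 0.1157]
tool_rot: [0.848, 0.529, -0.001, 0.001]
force: [-0.3, 0.4, 1.7]
grip_width: 0.0579
grasp_force: 0.0
```

Run:
```python
from h import *
s=sensors.sense(); print(s["tcp_pos"],R.from_quat(s["tool_rot"]).as_matrix().round(4).tolist())
plan([((.5212,.328,.026),64.3,.57)])
```

```text
[0.52308562 0.32203423 0.11567807] [[0.4393, 0.8983, -0.0009], [0.8983, -0.4393, -0.0038], [-0.0038, 0.0008, -1.0]]
[[[0.0016,-0.0015,0.0299,0,0.001,-0.002,0.57],[0.0016,-0.0014,0.0299,0,0.001,-0.002,0.57],[0.0016,-0.0015,0.0299,0.001,0.002,-0.002,0.57],[0,0,0,0,0,0,0.57],[0,0,0,0,0,0,0.57]]]
end [0.5212 0.328  0.026 ] [ 8.467e-01  5.320e-01  0.000e+00 -1.000e-04]
```

>>> apply_moves --increments '[[[0.0015,-0.0015,0.02,0,0,-0.002,0.57],[0.0015,-0.0015,0.02,0,0,-0.002,0.57],[0.002,-0.0015,0.012,0,0.001,-0.002,0.57],[0,0,0,0,0,0,0.57],[0,0,0,0,0,0,0.57]]]'

```text
time_s: 3.48
tcp_pos: [0.5227, 0.3295, 0.0666]
tool_rot: [0.847, 0.532, 0.002, 0.001]
force: [-0.3, -0.5, 0.0]
grip_width: 0.0503
grasp_force: 0.0
```

Run:
```python
from h import *
s=sensors.sense(); print(s["tcp_pos"],s["dq"].round(3),R.from_quat(s["tool_rot"]).as_matrix().round(4).tolist())
plan([((.5212,.328,.026),64.3,.57)])
```

```text
[0.5227283  0.32951979 0.06656335] [-0.001 -0.011 -0.007 -0.016 -0.    -0.002 -0.002] [[0.4345, 0.9007, 0.0042], [0.9007, -0.4345, -0.0003], [0.0016, 0.0039, -1.0]]
[[[-0.001,-0.0004,0.0203,0.002,-0.001,-0,0.57],[-0.0011,-0.0004,0.0203,0.002,-0.001,-0.001,0.57],[0,0,0,0,0,0,0.57],[0,0,0,0,0,0,0.57],[0,0,0,0,0,0,0.57]]]
end [0.5212 0.328  0.026 ] [ 8.466e-01  5.322e-01 -2.000e-04  1.000e-04]
```

>>> apply_moves --increments '[[[-0.001,-0.0005,0.02,0.002,-0.001,0,0.57],[-0.001,-0.0005,0.02,0.002,-0.001,0,0.57],[0,0,0,0,0,0,0.57],[0,0,0,0,0,0,0.57],[0,0,0,0,0,0,0.2]]]' --newtons 50

```text
time_s: 3.9
tcp_pos: [0.5215, 0.3292, 0.0271]
tool_rot: [0.847, 0.532, 0.001, -0.0]
force: [0.6, 0.1, 0.2]
grip_width: 0.0461
grasp_force: 0.0
```

>>> apply_moves --increments '[[[0,0,0,0,0,0,0.2],[0,0,0,0,0,0,0.2],[0,0,0,0,0,0,0.2],[0,0,0,0,0,0,0.2],[0,0,0,0,0,0,0.2]]]' --newtons 50

```text
time_s: 4.32
tcp_pos: [0.5218, 0.3291, 0.0267]
tool_rot: [0.847, 0.532, 0.001, 0.0]
force: [1.2, -1.6, 6.4]
grip_width: 0.0325
grasp_force: 50.0
```

Run:
```python
from h import *
s=sensors.sense(); print(s["tcp_pos"],s["grip_width"],s["grasp_force"],s["force"],R.from_quat(s["tool_rot"]).as_matrix().round(4).tolist())
# lift, then go above/in front of the shaft at yaw 95
plan([((.521,.328,.16),64.3,.2),((.54,.26,.34),80,.2),((.575,.20,.345),95,.2)])
```

```text
[0.52184955 0.32906112 0.02669096] 0.0325061451854081 50.00253792386502 [ 1.20057352 -1.62118985  6.38112851] [[0.4344, 0.9007, 0.0013], [0.9007, -0.4344, 0.0004], [0.0009, 0.001, -1.0]]
[[[-0.0003,-0,-0.0333,0,-0,-0,0.2],[-0.0003,-0.0001,-0.0333,0,-0,-0,0.2],[-0.0003,-0,-0.0334,0,-0,-0,0.2],[-0.0003,-0.0001,-0.0333,0.001,-0.001,-0.001,0.2],[-0.0106,0.0093,-0.036,-0,0,-0.055,0.2]]]
[[[-0.0111,0.0087,-0.036,-0,0,-0.055,0.2],[-0.0116,0.0081,-0.036,-0,0,-0.055,0.2],[-0.012,0.0075,-0.036,-0,0,-0.054,0.2],[-0.0124,0.0068,-0.036,-0,0,-0.055,0.2],[-0.0177,0.015,-0.0017,-0,0,-0.087,0.2]]]
[[[-0.0189,0.0134,-0.0017,-0,0,-0.087,0.2],[-0.0199,0.0116,-0.0016,-0,0,-0.088,0.2],[0,0,0,0,0,0,0.2],[0,0,0,0,0,0,0.2],[0,0,0,0,0,0,0.2]]]
end [0.575 0.2   0.345] [ 0.6755  0.7374 -0.     -0.    ]
```

>>> apply_moves --increments '[[[0,0,-0.015,0,0,0,0.2],[0,0,-0.03,0,0,0,0.2],[0,0,-0.035,0,0,0,0.2],[0,0,-0.035,0,0,0,0.2],[0,0,-0.035,0,0,0,0.2]]]' --newtons 60

```text
time_s: 4.73
tcp_pos: [0.5196, 0.3284, 0.177]
tool_rot: [0.847, 0.532, -0.001, -0.0]
force: [1.1, 0.7, -5.2]
grip_width: 0.0321
grasp_force: 60.0
```

>>> apply_moves --increments '[[[0,0,-0.035,0,0,0,0.2],[0,0,-0.035,0,0,0,0.2],[0,0,-0.035,0,0,0,0.2],[0,0,-0.035,0,0,0,0.2],[0,0,-0.035,0,0,0,0.2]]]'

```text
time_s: 5.15
tcp_pos: [0.5195, 0.3284, 0.3522]
tool_rot: [0.846, 0.532, -0.001, -0.0]
force: [0.9, -0.1, -3.6]
grip_width: 0.0321
grasp_force: 60.0
```

Run:
```python
from h import *
s=sensors.sense(); print(s["tcp_pos"],s["grip_width"],s["grasp_force"],s["force"],s["wrist_torque"])
plan([((.612,.070,.35),95,.2)],vmax=.03)
```

```text
[0.51952665 0.32837275 0.35224508] 0.03208933902188453 59.999187123030424 [ 0.86191388 -0.08575427 -3.56379935] [-0.04679668 -0.22426839 -0.00725867]
[[[-0.0193,0.0195,0.0002,-0,0,-0.054,0.2],[-0.0203,0.0185,0.0002,-0,0,-0.053,0.2],[-0.0213,0.0173,0.0002,-0,0,-0.054,0.2],[-0.0222,0.0162,0.0002,-0,0,-0.053,0.2],[-0.023,0.015,0.0003,-0,0,-0.054,0.2]]]
[[[-0.0237,0.0137,0.0002,-0,0,-0.053,0.2],[-0.0245,0.0124,0.0003,-0.001,0,-0.054,0.2],[-0.0251,0.0111,0.0002,-0,0,-0.053,0.2],[-0.0256,0.0098,0.0003,-0.001,0.001,-0.054,0.2],[-0.0261,0.0084,0.0002,-0,0,-0.053,0.2]]]
end [0.612 0.07  0.35 ] [ 6.756e-01  7.373e-01 -2.000e-04 -1.000e-04]
```

>>> apply_moves --increments '[[[-0.0195,0.0195,0,0,0,-0.054,0.2],[-0.0205,0.0185,0,0,0,-0.053,0.2],[-0.0215,0.0175,0,0,0,-0.054,0.2],[-0.022,0.016,0,0,0,-0.053,0.2],[-0.023,0.015,0,0,0,-0.054,0.2]]]'

```text
time_s: 5.57
tcp_pos: [0.5659, 0.1979, 0.3504]
tool_rot: [0.767, 0.642, -0.001, -0.0]
force: [0.3, 0.4, -3.7]
grip_width: 0.0322
grasp_force: 60.0
```

>>> apply_moves --increments '[[[-0.0235,0.0135,0,0,0,-0.053,0.2],[-0.0245,0.0125,0,0,0,-0.054,0.2],[-0.025,0.011,0,0,0,-0.053,0.2],[-0.0255,0.01,0,0,0,-0.054,0.2],[-0.026,0.0085,0,0,0,-0.053,0.2]]]'

```text
time_s: 5.98
tcp_pos: [0.6123, 0.0694, 0.3504]
tool_rot: [0.675, 0.738, -0.001, -0.001]
force: [0.4, 0.5, -3.9]
grip_width: 0.0323
grasp_force: 60.0
```

>>> apply_moves --increments '[[[0,0,0,0,0,0,0.2],[0,0,0,0,0,0,0.2],[0,0,0,0,0,0,0.2],[0,0,0,0,0,0,0.2],[0,0,0,0,0,0,0.2]]]'

```text
time_s: 6.4
tcp_pos: [0.6124, 0.0721, 0.3504]
tool_rot: [0.675, 0.738, -0.0, -0.001]
force: [-0.2, -0.9, -2.6]
grip_width: 0.0325
grasp_force: 60.0
```

Run:
```python
from h import *
im,P=grab("wrist"); save(im,"w2"); np.savez("w2.npz",im=im,P=P)
s=sensors.sense(); print(s["tcp_pos"],R.from_quat(s["tool_rot"]).as_matrix().round(4).tolist())
q=P.reshape(-1,3); q=q[np.isfinite(q[:,0])]; b=q[(q[:,0]>.55)&(q[:,0]<.67)&(q[:,1]>.1)&(q[:,1]<.2)]
print(np.histogram(b[:,2],bins=np.arange(.2,.31,.005)))
for z0,z1 in((.236,.246),(.255,.265),(.265,.273),(.273,.285)):
    k=b[(b[:,2]>z0)&(b[:,2]<z1)]; print(z0,len(k),np.median(k,0),k.min(0),k.max(0))
```

```text
[0.61253825 0.07186735 0.35038963] [[-0.0879, 0.9961, -0.0013], [0.9961, 0.0879, -0.0002], [-0.0001, -0.0013, -1.0]]
(array([   0,    0,    0, 4294,  763,   50,  914,   37,  112,    4,    3,
          3,    5,   77,  124,  127,    0,    0,    0,    0,    0]), array([0.2  , 0.205, 0.21 , 0.215, 0.22 , 0.225, 0.23 , 0.235, 0.24 ,
       0.245, 0.25 , 0.255, 0.26 , 0.265, 0.27 , 0.275, 0.28 , 0.285,
       0.29 , 0.295, 0.3  , 0.305]))
0.236 150 [0.60924978 0.13580535 0.24062876] [0.60296438 0.11251176 0.23765075] [0.61487042 0.14300555 0.24551208]
0.255 8 [0.60584488 0.13367981 0.26175154] [0.60330353 0.13115563 0.25659537] [0.61063305 0.13457458 0.26479075]
0.265 156 [0.60897224 0.12907442 0.27009033] [0.60287073 0.12124127 0.2659282 ] [0.61599614 0.13461864 0.27297256]
0.273 172 [0.60931756 0.1280459  0.2766807 ] [0.6045478  0.12325739 0.27305387] [0.61389523 0.13282205 0.27899759]
```

View pics/w2.png

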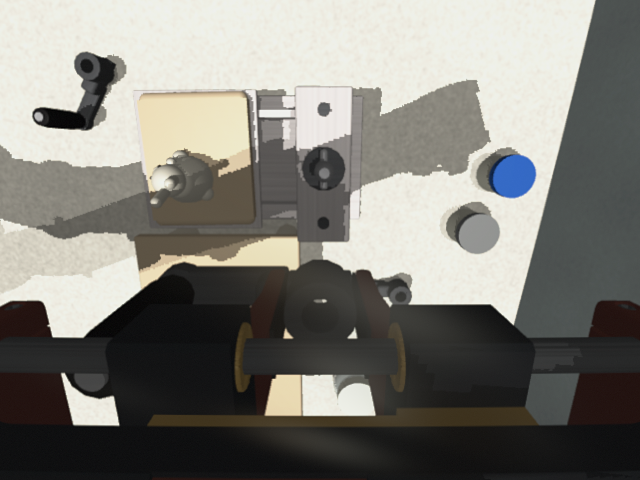

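The wrist view shows the shaft with its cross pin at (323,170), and the crank gripped upright at about (321,305) with its handle to the left. I measure boss and shaft in this same picture so that calibration bias cancels.

Run:
```python
from h import *
Z=np.load("w2.npz");P=Z["P"]
v,u=np.mgrid[:480,:640]
m=(u>283)&(u<360)&(v>255)&(v<345)&np.isfinite(P[...,0])
q=P[m]; print(np.histogram(q[:,2],bins=np.arange(.3,.42,.006)))
q=q[np.hypot(q[:,0]-.6125,q[:,1]-.072)<.03]
t=q[(q[:,2]>.358)&(q[:,2]<.374)]; print(len(t),np.median(t,0),t.min(0),t.max(0),cv2.minEnclosingCircle(t[:,:2].astype(np.float32)))
# handle
m=(u>60)&(u<200)&(v>262)&(v<400); h=P[m]; h=h[np.isfinite(h[:,0])]; h=h[(h[:,2]>.31)&(h[:,2]<.42)]
print(np.histogram(h[:,2],bins=np.arange(.31,.42,.01))); k=h[h[:,2]>.39]; print("handle",len(k),np.median(k,0),k.min(0),k.max(0))
# arm underside slope
for a in (.02,.035,.05): 
    pass
im=cv2.resize(Z["im"][240:360,260:390],None,fx=5,fy=5,interpolation=cv2.INTER_CUBIC); im=np.clip(im.astype(float)*2.5,0,255).astype(np.uint8); save(im,"crop2")
```

```text
(array([   0,    0,    0,    1,   46,  157,  382,  494,  545,  598, 3040,
        100,   55,    0,    0,    0,    0,    0,    0]), array([0.3  , 0.306, 0.312, 0.318, 0.324, 0.33 , 0.336, 0.342, 0.348,
       0.354, 0.36 , 0.366, 0.372, 0.378, 0.384, 0.39 , 0.396, 0.402,
       0.408, 0.414]))
3368 [0.61259043 0.07645132 0.36442284] [0.59522256 0.06035983 0.35800028] [0.62898277 0.08898192 0.37397911] ((0.6125837564468384, 0.07397235184907913), 0.020211588591337204)
(array([  0,  94, 574, 304, 488, 435, 315, 364, 460, 897]), array([0.31, 0.32, 0.33, 0.34, 0.35, 0.36, 0.37, 0.38, 0.39, 0.4 , 0.41]))
handle 1391 [0.53801668 0.06453365 0.40498553] [0.52787395 0.05472733 0.39010506] [0.54385982 0.07766044 0.41999937]
```

View pics/crop2.png

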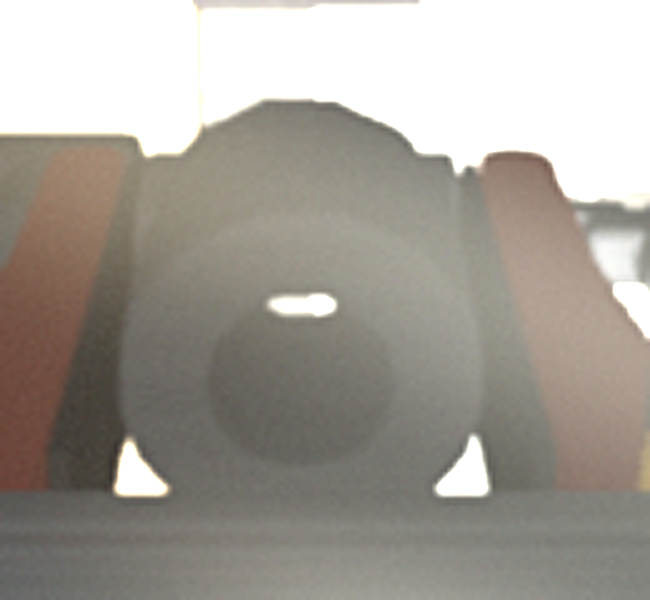

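The enlarged crop shows the bore's top rim centred at about crop (302,379), which is picture pixel (320,316), and the boss upright between the pads. I compute its position at the rim's height.

Run:
```python
from h import *
Z=np.load("w2.npz");P=Z["P"]
for uu in (289,294,298,343,347,351): print(uu,P[314:318,uu].mean(0).round(4))
s=sensors.sense(); K,D,c=cal("wrist")
T=np.eye(4);T[:3,:3]=R.from_quat(s["tool_rot"]).as_matrix();T[:3,3]=s["tcp_pos"];T=T@np.array(c["hand_eye"])
for px in [(320.2,315.6),(320.2,316.4)]:
    r=cv2.undistortPoints(np.array([[px]],float),K,D)[0,0]; d=T[:3,:3]@np.r_[r,1]; o=T[:3,3]
    for z in(.3645,.3665): print(px,z,(o+d*(z-o[2])/d[2]).round(4))
# rim circle fit: edge points of boss against brightness
```

```text
289 [0.5987 0.0711 0.3649]
294 [0.6009 0.0714 0.365 ]
298 [0.6026 0.0712 0.3643]
343 [0.6224 0.0731 0.3646]
347 [0.6241 0.0732 0.3645]
351 [0.6259 0.0734 0.3646]
(320.2, 315.6) 0.3645 [0.6125 0.0719 0.3645]
(320.2, 315.6) 0.3665 [0.6124 0.0729 0.3665]
(320.2, 316.4) 0.3645 [0.6125 0.0715 0.3645]
(320.2, 316.4) 0.3665 [0.6124 0.0725 0.3665]
```

>>> apply_moves --increments '[[[0.014,0.0005,0,0,0,0,0.2],[0.014,0.0005,0.005,0,0,0,0.2],[0.014,0.0005,0.01,0,0,0,0.2],[0.0143,0.0003,0.01,0,0,0,0.2],[0,0,0,0,0,0,0.2]]]'

```text
time_s: 6.87
tcp_pos: [0.6077, 0.132, 0.3234]
tool_rot: [0.674, 0.739, -0.001, -0.002]
force: [-0.8, 0.7, -3.3]
grip_width: 0.0323
grasp_force: 60.0
```

>>> apply_moves --increments '[[[0,0,0,0,0,0,0.2],[0,0,0,0,0,0,0.2],[0,0,0,0,0,0,0.2],[0,0,0,0,0,0,0.2],[0,0,0,0,0,0,0.2]]]'

```text
time_s: 7.28
tcp_pos: [0.6103, 0.126, 0.3255]
tool_rot: [0.677, 0.736, -0.0, -0.0]
force: [-0.1, 0.5, -3.9]
grip_width: 0.0323
grasp_force: 60.0
```

Run:
```python
from h import *
s=sensors.sense(); print(s["tcp_pos"],s["force"],s["wrist_torque"],R.from_quat(s["tool_rot"]).as_matrix().round(4).tolist())
plan([((.6093,.128,.305),95,.2)])
```

```text
[0.61034705 0.12600387 0.32553818] [-0.14539353  0.4804088  -3.94474754] [-0.00851035 -0.13357232 -0.01399214] [[-0.0846, 0.9964, -0.0006], [0.9964, 0.0846, -0.0006], [-0.0005, -0.0006, -1.0]]
[[[0.0021,-0.0009,0.0205,-0.001,0.001,-0.003,0.2],[0,0,0,0,0,0,0.2],[0,0,0,0,0,0,0.2],[0,0,0,0,0,0,0.2],[0,0,0,0,0,0,0.2]]]
end [0.6093 0.128  0.305 ] [ 6.754e-01  7.374e-01  3.000e-04 -1.000e-04]
```

>>> apply_moves --increments '[[[0.002,-0.001,0.005,0,0,0,0.2],[0,0,0.005,0,0,0,0.2],[0,0,0.005,0,0,0,0.2],[0,0,0,0,0,0,0.2],[0,0,0,0,0,0,0.2]]]'

```text
time_s: 7.7
tcp_pos: [0.6085, 0.1284, 0.3095]
tool_rot: [0.676, 0.737, -0.001, -0.001]
force: [0.9, -0.1, -2.7]
grip_width: 0.0324
grasp_force: 60.0
```

>>> apply_moves --increments '[[[0,0,0.001,0,0,0,0.2],[0,0,0,0,0,0,0.2],[0,0,0,0,0,0,0.2],[0,0,0,0,0,0,0.2],[0,0,0,0,0,0,0.2]]]'

```text
time_s: 8.12
tcp_pos: [0.6089, 0.1287, 0.3093]
tool_rot: [0.676, 0.737, -0.0, -0.0]
force: [0.1, 0.6, -4.1]
grip_width: 0.0324
grasp_force: 60.0
```

Run:
```python
from h import *
s=sensors.sense(); print(s["tcp_pos"],s["force"],s["wrist_torque"],R.from_quat(s["tool_rot"]).as_matrix().round(4).tolist())
im,P=grab("wrist"); np.savez("w3.npz",im=im,P=P)
q=P.reshape(-1,3); q=q[np.isfinite(q[:,0])]; q=q[np.hypot(q[:,0]-.61,q[:,1]-.127)<.04]
print(np.histogram(q[:,2],bins=np.arange(.22,.36,.01)))
a=cv2.resize(im[240:400,240:410],None,fx=4,fy=4,interpolation=cv2.INTER_CUBIC); save(np.clip(a*1.8,0,255).astype(np.uint8),"crop3")
```

```text
[0.60887509 0.12866796 0.30928687] [ 0.07923597  0.57109715 -4.06196299] [ 0.00066317 -0.17426391 -0.02919779] [[-0.0859, 0.9963, -0.001], [0.9963, 0.0859, -0.0004], [-0.0003, -0.001, -1.0]]
(array([ 467,  891,  161,   69,    9,    0,  190,  896, 1179, 1279, 3524,
        788,  844]), array([0.22, 0.23, 0.24, 0.25, 0.26, 0.27, 0.28, 0.29, 0.3 , 0.31, 0.32,
       0.33, 0.34, 0.35]))
```

View pics/crop3.png

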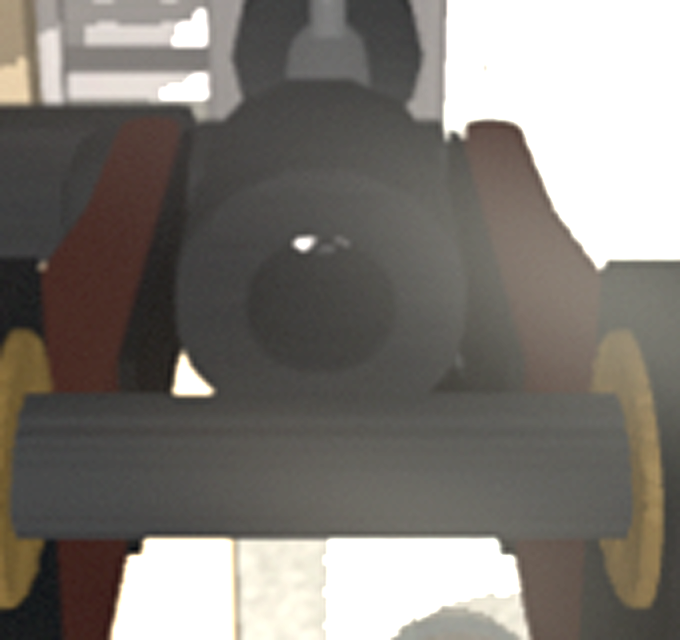

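The crop shows the boss over the shaft. The shaft, at crop x≈328 against the boss centre at x≈321, calls for about 0.6 mm more along tool y. I lower in small steps and watch the force.

>>> apply_moves --increments '[[[-0.0006,0.0006,0.003,0,0,0,0.2],[0,0,0.004,0,0,0,0.2],[0,0,0.004,0,0,0,0.2],[0,0,0.003,0,0,0,0.2],[0,0,0,0,0,0,0.2]]]'

```text
time_s: 8.58
tcp_pos: [0.609, 0.1278, 0.294]
tool_rot: [0.676, 0.737, -0.001, -0.001]
force: [0.5, -0.2, -2.6]
grip_width: 0.0321
grasp_force: 60.0
```

>>> apply_moves --increments '[[[0,0,0.004,0,0,0,0.2],[0,0,0.004,0,0,0,0.2],[0,0,0.004,0,0,0,0.2],[0,0,0.004,0,0,0,0.2],[0,0,0,0,0,0,0.2]]]'

```text
time_s: 9.0
tcp_pos: [0.6092, 0.128, 0.2781]
tool_rot: [0.676, 0.737, -0.001, -0.001]
force: [0.5, 0.1, -4.4]
grip_width: 0.0323
grasp_force: 60.0
```

>>> apply_moves --increments '[[[0,0,0.004,0,0,0,0.2],[0,0,0.004,0,0,0,0.2],[0,0,0.004,0,0,0,0.2],[0,0,0.002,0,0,0,0.2],[0,0,0,0,0,0,0.2]]]'

```text
time_s: 9.42
tcp_pos: [0.6092, 0.128, 0.2645]
tool_rot: [0.676, 0.737, -0.001, -0.001]
force: [0.6, 0.2, -3.7]
grip_width: 0.0324
grasp_force: 60.0
```

>>> apply_moves --increments '[[[0,0,0.002,0,0,0,0.2],[0,0,0.002,0,0,0,0.2],[0,0,0.0015,0,0,0,0.2],[0,0,0,0,0,0,0.2],[0,0,0,0,0,0,0.2]]]'

```text
time_s: 9.83
tcp_pos: [0.6094, 0.128, 0.2597]
tool_rot: [0.676, 0.737, -0.001, -0.0]
force: [0.4, -1.0, -2.9]
grip_width: 0.0323
grasp_force: 60.0
```

>>> apply_moves --increments '[[[0,0,0.001,0,0,0,0.2],[0,0,0.001,0,0,0,0.2],[0,0,0.001,0,0,0,0.2],[0,0,0,0,0,0,0.2],[0,0,0,0,0,0,0.2]]]'

```text
time_s: 10.25
tcp_pos: [0.6095, 0.1281, 0.2593]
tool_rot: [0.676, 0.737, -0.0, 0.001]
force: [-6.5, -2.5, 12.6]
grip_width: 0.0321
grasp_force: 60.0
```

>>> apply_moves --increments '[[[0,0,0,0,0,0,0.5],[0,0,0,0,0,0,0.5],[0,0,0,0,0,0,0.5],[0,0,0,0,0,0,0.5],[0,0,0,0,0,0,0.5]]]'

```text
time_s: 10.67
tcp_pos: [0.6095, 0.1281, 0.2565]
tool_rot: [0.676, 0.737, -0.001, -0.0]
force: [0.8, -0.2, -1.0]
grip_width: 0.0436
grasp_force: 0.0
```

>>> apply_moves --increments '[[[0,0,-0.02,0,0,0,0.5],[0,0,-0.03,0,0,0,0.5],[0,0,-0.04,0,0,0,0.5],[0,0,-0.03,0,0,0,0.55],[0,0,0,0,0,0,0.55]]]'

```text
time_s: 11.08
tcp_pos: [0.6117, 0.1298, 0.3837]
tool_rot: [0.676, 0.737, 0.004, 0.002]
force: [0.4, -0.8, 0.5]
grip_width: 0.0483
grasp_force: 0.0
```

Run:
```python
from h import *
s=sensors.sense(); print(s["tcp_pos"],s["force"])
im,P=grab("top"); np.savez("t2.npz",im=im,P=P)
q=P.reshape(-1,3); q=q[np.isfinite(q[:,0])]
b=q[(q[:,0]>.5)&(q[:,0]<.64)&(q[:,1]>.07)&(q[:,1]<.18)]
h=b[(b[:,2]>.30)&(b[:,2]<.33)]; 
print(np.histogram(b[:,2],bins=np.arange(.2,.36,.01)))
print("handle",len(h),np.median(h,0),h.min(0),h.max(0))
im2,P=grab("scene"); np.savez("s2.npz",im=im2,P=P); save(im2[150:330,250:490].repeat(3,0).repeat(3,1),"s2")
q=P.reshape(-1,3); q=q[np.isfinite(q[:,0])]
b=q[(q[:,0]>.5)&(q[:,0]<.64)&(q[:,1]>.07)&(q[:,1]<.18)]; h=b[(b[:,2]>.30)&(b[:,2]<.33)]
print("handle s",len(h),h.mean(0) if len(h) else 0)
```

```text
[0.61172914 0.129835   0.38365932] [ 0.44399989 -0.8203888   0.48401224]
(array([ 1, 28, 33,  0,  0,  0,  0,  0,  0,  0,  0,  0,  0,  0,  0]), array([0.2 , 0.21, 0.22, 0.23, 0.24, 0.25, 0.26, 0.27, 0.28, 0.29, 0.3 ,
       0.31, 0.32, 0.33, 0.34, 0.35]))
  return _methods._mean(a, axis=axis, dtype=dtype,
  ret = um.true_divide(
Traceback (most recent call last):
ValueError: zero-size array to reduction operation minimum which has no identity
```

Run:
```python
from h import *
for n in("scene","wrist"):
    im,P=grab(n); np.savez(n+"2.npz",im=im,P=P); save(im,n+"2")
    q=P.reshape(-1,3); q=q[np.isfinite(q[:,0])]
    b=q[(np.hypot(q[:,0]-.5347,q[:,1]-.1207)<.035)]
    print(n,np.histogram(b[:,2],bins=np.arange(.2,.36,.01))[0])
    h=b[(b[:,2]>.26)&(b[:,2]<.325)]
    if len(h): print("handle",len(h),np.median(h,0),h.min(0),h.max(0))
    b=q[(np.hypot(q[:,0]-.6094,q[:,1]-.128)<.025)&(q[:,2]>.25)&(q[:,2]<.3)]
    if len(b): print("boss",len(b),np.median(b,0),b.max(0),b.min(0))
```

```text
scene [ 0  0  2 40 77 27 35 31 34 39 55 26  0  0  0]
handle 220 [0.54093892 0.11594565 0.29182656] [0.52189737 0.10742047 0.26000788] [0.54826527 0.13161382 0.31338642]
boss 249 [0.61532314 0.1219366  0.27171501] [0.62832295 0.14170812 0.28027927] [0.58758089 0.10936659 0.2502272 ]
wrist [  0   0   5 284 518  89 128 144 153 187 694 213   0   0   0]
handle 1519 [0.5364946  0.12563565 0.30575773] [0.5211401  0.11129483 0.26000867] [0.54550707 0.13300112 0.31295066]
boss 1731 [0.60677526 0.12995175 0.27322475] [0.62589907 0.14423038 0.27858794] [0.58453202 0.11173844 0.25009821]
```

View pics/wrist2.png

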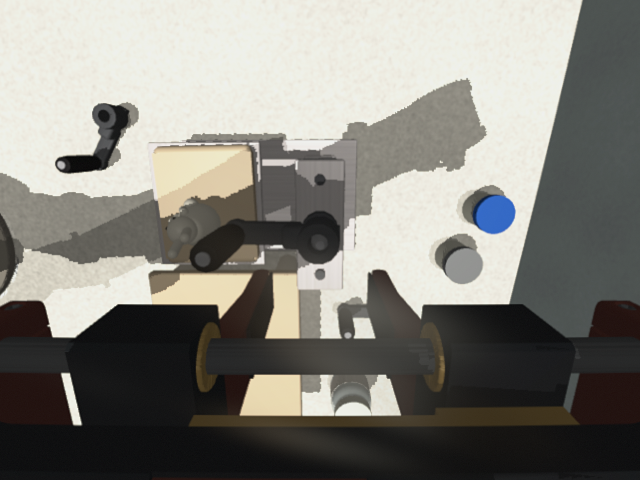

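The wrist view shows the crank seated on the shaft: the tip protrudes through the bore at (320,238) and the handle is at (205,258). Now I grip the handle and measure the height gap between table and shelf.

Run:
```python
from h import *
def reg(q,x0,x1,y0,y1,z0,z1):
    m=(q[:,0]>x0)&(q[:,0]<x1)&(q[:,1]>y0)&(q[:,1]<y1)&(q[:,2]>z0)&(q[:,2]<z1); return q[m]
for f in("w2","wrist2","top0","scene0"):
    q=np.load(f+".npz")["P"].reshape(-1,3); q=q[np.isfinite(q[:,0])]
    a=reg(q,.43,.51,.12,.17,.08,.13); b=reg(q,.45,.55,-.15,.02,.09,.13); c=reg(q,.398,.41,.06,.17,.07,.1)
    print(f,"tile",len(a),np.median(a[:,2]) if len(a) else 0,"shelf",len(b),np.median(b[:,2]) if len(b) else 0,"table",len(c),np.median(c[:,2]) if len(c) else 0)
plan([((.534,.1215,.345),95,.57),((.534,.1215,.277),95,.57)],vmax=.035)
```

```text
w2 tile 3351 0.10738141812933949 shelf 1472 0.10937019908250353 table 148 0.0915698545366839
wrist2 tile 2699 0.10745967041474103 shelf 1433 0.10941103826117754 table 142 0.09147084765224175
top0 tile 776 0.10851444291846035 shelf 3283 0.11081515208002646 table 232 0.09241193249338142
scene0 tile 365 0.10779114160953507 shelf 2154 0.11027577086791363 table 1 0.09133702979925662
[[[0,-0.0252,0.0104,-0.001,0,-0,0.57],[0,-0.0252,0.0103,-0,0,-0.001,0.57],[0.0001,-0.0252,0.0104,-0.001,0.001,-0,0.57],[-0,-0,0.034,0,-0,-0,0.57],[-0,-0.0001,0.034,0,-0,-0,0.57]]]
end [0.534  0.1215 0.277 ] [ 6.757e-01  7.372e-01  2.000e-04 -1.000e-04]
```

>>> apply_moves --increments '[[[0,-0.025,0.01,-0.001,0,0,0.57],[0,-0.025,0.01,0,0,0,0.57],[0,-0.0255,0.0105,-0.001,0,0,0.57],[0,0,0,0,0,0,0.57],[0,0,0,0,0,0,0.57]]]'

```text
time_s: 11.65
tcp_pos: [0.5326, 0.1207, 0.3443]
tool_rot: [0.676, 0.737, -0.002, -0.0]
force: [0.2, 0.4, 0.0]
grip_width: 0.0501
grasp_force: 0.0
```

Run:
```python
from h import *
s=sensors.sense(); print(s["tcp_pos"],R.from_quat(s["tool_rot"]).as_matrix().round(4).tolist())
plan([((.534,.1215,.277),95,.57)],vmax=.035)
```

```text
[0.53260893 0.12074076 0.34429434] [[-0.0861, 0.9963, -0.0025], [0.9963, 0.0861, -0.0023], [-0.0021, -0.0026, -1.0]]
[[[0.0004,0.0008,0.0336,-0.001,0.001,-0.001,0.57],[0.0003,0.0008,0.0337,-0.002,0.001,-0,0.57],[0,0,0,0,0,0,0.57],[0,0,0,0,0,0,0.57],[0,0,0,0,0,0,0.57]]]
end [0.534  0.1215 0.277 ] [6.756e-01 7.373e-01 1.000e-04 1.000e-04]
```

>>> apply_moves --increments '[[[0.0004,0.0008,0.03,-0.001,0.001,0,0.57],[0.0004,0.0008,0.037,-0.001,0.001,0,0.57],[0,0,0,0,0,0,0.57],[0,0,0,0,0,0,0.15],[0,0,0,0,0,0,0.15]]]' --newtons 20

```text
time_s: 12.07
tcp_pos: [0.537, 0.123, 0.2804]
tool_rot: [0.676, 0.737, 0.002, 0.0]
force: [0.6, 0.9, 0.0]
grip_width: 0.0405
grasp_force: 0.0
```

>>> apply_moves --increments '[[[0,0,0,0,0,0,0.15],[0,0,0,0,0,0,0.15],[0,0,0,0,0,0,0.15],[0,0,0,0,0,0,0.15],[0,0,0,0,0,0,0.15]]]'

```text
time_s: 12.48
tcp_pos: [0.5343, 0.1235, 0.2815]
tool_rot: [0.676, 0.737, 0.001, -0.0]
force: [-12.4, -2.0, 10.5]
grip_width: 0.0246
grasp_force: 19.8
```

```bash
cat > circ.py <<'E'
from h import *
def circ(c,r,a0,total,step,op=.15,yaw=None):
    s=sensors.sense(); p=np.array(s["tcp_pos"][:2]); M=R.from_quat(s["tool_rot"]).as_matrix()[:2,:2]
    n=int(round(abs(total)/step)); rows=[]
    for k in range(1,n+1):
        a=np.radians(a0+np.sign(total)*step*k); t=np.array(c)+r*np.array([np.cos(a),np.sin(a)])
        d=np.linalg.solve(M,t-p).round(4); p=p+M@d; rows.append(f"[{d[0]:g},{d[1]:g},0,0,0,0,{op}]")
    for i in range(0,n,5): print("[["+",".join(rows[i:i+5])+"]]")
    print("end",p.round(4))
E
python3 - <<'E'
from circ import *
s=sensors.sense(); p=s["tcp_pos"]; print(p,s["grip_width"],s["grasp_force"],s["force"],s["time_s"])
c=np.array([.6094,.128]); d=p[:2]-c; print(np.hypot(*d),np.degrees(np.arctan2(d[1],d[0])))
a0=np.degrees(np.arctan2(d[1],d[0]))%360
circ(c,.075,a0,-360,18)
E
```

```text
[0.53429834 0.1234542  0.28150185] 0.024627093113748753 19.795438796281815 [-12.37032915  -1.95256316  10.53930003] 12.4833
0.07523910866105567 -176.53619094520133
[[[0.0231,0.0045,0,0,0,0,0.15],[0.0206,0.0112,0,0,0,0,0.15],[0.0161,0.0171,0,0,0,0,0.15],[0.0101,0.0211,0,0,0,0,0.15],[0.0031,0.0233,0,0,0,0,0.15]]]
[[[-0.0043,0.0231,0,0,0,0,0.15],[-0.0112,0.0206,0,0,0,0,0.15],[-0.017,0.0161,0,0,0,0,0.15],[-0.0212,0.0101,0,0,0,0,0.15],[-0.0233,0.0031,0,0,0,0,0.15]]]
[[[-0.0231,-0.0043,0,0,0,0,0.15],[-0.0206,-0.0112,0,0,0,0,0.15],[-0.0161,-0.017,0,0,0,0,0.15],[-0.0101,-0.0212,0,0,0,0,0.15],[-0.0031,-0.0233,0,0,0,0,0.15]]]
[[[0.0043,-0.023,0,0,0,0,0.15],[0.0112,-0.0207,0,0,0,0,0.15],[0.017,-0.0161,0,0,0,0,0.15],[0.0212,-0.0101,0,0,0,0,0.15],[0.0233,-0.0031,0,0,0,0,0.15]]]
end [0.5345 0.1235]
```

>>> apply_moves --increments '[[[0,-0.0015,-0.0015,0,0,0,0.15],[0,-0.0015,-0.0015,0,0,0,0.15],[0,0,0,0,0,0,0.15],[0,0,0,0,0,0,0.15],[0,0,0,0,0,0,0.15]]]' --newtons 25

```text
time_s: 12.9
tcp_pos: [0.5339, 0.1227, 0.2836]
tool_rot: [0.676, 0.737, 0.003, 0.001]
force: [-1.8, -0.3, 6.8]
grip_width: 0.0239
grasp_force: 25.0
```

>>> apply_moves --increments '[[[0.023,0.0045,0,0,0,0,0.15],[0.0205,0.011,0,0,0,0,0.15],[0.016,0.017,0,0,0,0,0.15],[0.01,0.021,0,0,0,0,0.15],[0.003,0.0235,0,0,0,0,0.15]]]'

```text
time_s: 13.32
tcp_pos: [0.6018, 0.2055, 0.2834]
tool_rot: [0.674, 0.738, 0.002, -0.001]
force: [-2.8, 2.1, 4.6]
grip_width: 0.0235
grasp_force: 25.0
```

Run:
```python
from circ import *
s=sensors.sense(); p=s["tcp_pos"]; print(p,s["grip_width"],s["force"])
c=np.array([.6094,.128]); d=p[:2]-c; print(np.hypot(*d),np.degrees(np.arctan2(d[1],d[0])),R.from_quat(s["tool_rot"]).as_matrix().round(3).tolist())
```

```text
[0.60180648 0.20548288 0.28344111] 0.023475526310062042 [-2.83321234  2.13305546  4.63789706]
0.07785407931893394 95.59725865622222 [[-0.091, 0.996, 0.001], [0.996, 0.091, 0.004], [0.004, 0.001, -1.0]]
```

Works with low forces; continuing through the next 270°.

>>> apply_moves --increments '[[[-0.0045,0.023,0,0,0,0,0.15],[-0.011,0.0205,0,0,0,0,0.15],[-0.017,0.016,0,0,0,0,0.15],[-0.021,0.01,0,0,0,0,0.15],[-0.0235,0.003,0,0,0,0,0.15]]]'

```text
time_s: 13.73
tcp_pos: [0.6847, 0.134, 0.2847]
tool_rot: [0.675, 0.738, 0.005, -0.0]
force: [-1.7, 2.6, 8.1]
grip_width: 0.0238
grasp_force: 25.1
```

>>> apply_moves --increments '[[[-0.023,-0.0045,0,0,0,0,0.15],[-0.0205,-0.011,0,0,0,0,0.15],[-0.016,-0.017,0,0,0,0,0.15],[-0.01,-0.021,0,0,0,0,0.15],[-0.003,-0.0235,0,0,0,0,0.15]]]'

```text
time_s: 14.15
tcp_pos: [0.6123, 0.0521, 0.2824]
tool_rot: [0.677, 0.736, 0.004, -0.0]
force: [3.2, 9.3, -1.1]
grip_width: 0.0239
grasp_force: 25.0
```

>>> apply_moves --increments '[[[0.0045,-0.023,0,0,0,0,0.15],[0.011,-0.0205,0,0,0,0,0.15],[0.017,-0.016,0,0,0,0,0.15],[0.021,-0.01,0,0,0,0,0.15],[0.0235,-0.003,0,0,0,0,0.15]]]'

```text
time_s: 14.57
tcp_pos: [0.5338, 0.1214, 0.2836]
tool_rot: [0.677, 0.736, 0.003, 0.003]
force: [7.0, -1.6, 2.8]
grip_width: 0.0237
grasp_force: 25.1
```

```bash
cat > lev.py <<'E'
from circ import *
s=sensors.sense(); p=s["tcp_pos"]; print(p,s["time_s"],s["grip_width"],s["force"])
c=np.array([.6094,.128]); d=p[:2]-c; print(np.hypot(*d),np.degrees(np.arctan2(d[1],d[0])))
def reg(q,x0,x1,y0,y1,z0,z1):
    m=(q[:,0]>x0)&(q[:,0]<x1)&(q[:,1]>y0)&(q[:,1]<y1)&(q[:,2]>z0)&(q[:,2]<z1); return q[m]
for n in("scene","top"):
    im,P=grab(n); q=P.reshape(-1,3); q=q[np.isfinite(q[:,0])]
    a=reg(q,.41,.51,.05,.18,.09,.145);b=reg(q,.45,.55,-.16,.02,.09,.13)
    h=np.histogram(a[:,2],bins=np.arange(.09,.146,.001)) if len(a) else None
    if len(a)>30:
        k=h[1][h[0].argmax()]; a=a[abs(a[:,2]-k)<.004]
    print(n,"tile",len(a),np.median(a,0) if len(a) else 0,"shelf",len(b),np.median(b[:,2]) if len(b) else 0)
E
python3 lev.py
```

```text
[0.53382609 0.121422   0.28357352] 14.5667 0.02372361556335475 [ 6.98778388 -1.55715557  2.79788371]
0.07585964358387347 -175.02547710537104
scene tile 922 [0.47301056 0.12449457 0.11643958] shelf 2291 0.11025530013680462
top tile 359 [0.43308828 0.16563679 0.11701818] shelf 2371 0.11077076848495016
```

>>> apply_moves --increments '[[[0.023,0.0045,0,0,0,0,0.15],[0.0205,0.011,0,0,0,0,0.15],[0.016,0.017,0,0,0,0,0.15],[0.01,0.021,0,0,0,0,0.15],[0.003,0.0235,0,0,0,0,0.15]]]'

```text
time_s: 15.08
tcp_pos: [0.6018, 0.2049, 0.2831]
tool_rot: [0.674, 0.738, 0.001, -0.001]
force: [-4.1, 1.7, 5.3]
grip_width: 0.024
grasp_force: 25.0
```

>>> apply_moves --increments '[[[-0.0045,0.023,0,0,0,0,0.15],[-0.011,0.0205,0,0,0,0,0.15],[-0.017,0.016,0,0,0,0,0.15],[-0.021,0.01,0,0,0,0,0.15],[-0.0235,0.003,0,0,0,0,0.15]]]'

```text
time_s: 15.5
tcp_pos: [0.6851, 0.1333, 0.2843]
tool_rot: [0.675, 0.738, 0.005, -0.0]
force: [1.0, 3.3, 7.1]
grip_width: 0.0235
grasp_force: 25.0
```

>>> apply_moves --increments '[[[-0.023,-0.0045,0,0,0,0,0.15],[-0.0205,-0.011,0,0,0,0,0.15],[-0.016,-0.017,0,0,0,0,0.15],[-0.01,-0.021,0,0,0,0,0.15],[-0.003,-0.0235,0,0,0,0,0.15]]]'

```text
time_s: 15.92
tcp_pos: [0.6123, 0.0516, 0.2823]
tool_rot: [0.677, 0.736, 0.004, -0.001]
force: [3.3, 9.2, 0.0]
grip_width: 0.0238
grasp_force: 25.0
```

>>> apply_moves --increments '[[[0.0045,-0.023,0,0,0,0,0.15],[0.011,-0.0205,0,0,0,0,0.15],[0.017,-0.016,0,0,0,0,0.15],[0.021,-0.01,0,0,0,0,0.15],[0.0235,-0.003,0,0,0,0,0.15]]]'

```text
time_s: 16.33
tcp_pos: [0.5338, 0.1209, 0.2832]
tool_rot: [0.677, 0.736, 0.002, 0.002]
force: [8.6, -1.8, 2.8]
grip_width: 0.0238
grasp_force: 25.1
```

```bash
python3 lev.py
```

```text
[0.53382597 0.12093582 0.28320108] 16.3333 0.023768099209843806 [ 8.59031066 -1.76942932  2.84408718]
0.07590346840866961 -174.65986974676466
scene tile 879 [0.4734039  0.11840179 0.12656624] shelf 2283 0.1102242691484322
top tile 453 [0.43623356 0.1643239  0.12697088] shelf 2254 0.11078125151393425
```

Run:
```python
import numpy as np
M=np.array([[-.087,.996],[.996,.087]])
def f(a0,step,n):
    for k in range(n):
        a,b=np.radians([a0+k*step,a0+(k+1)*step]); print((M.T@(.075*np.array([np.cos(b)-np.cos(a),np.sin(b)-np.sin(a)]))).round(4).tolist())
f(184,-20,2);print();f(144,20,5)
```

```text
[0.0256, 0.005]
[0.0223, 0.0134]

[-0.0223, -0.0134]
[-0.0256, -0.005]
[-0.0257, 0.0041]
[-0.0228, 0.0126]
[-0.0171, 0.0197]
```

>>> apply_moves --increments '[[[0.0255,0.005,0,0,0,0,0.15],[0.0225,0.0135,0,0,0,0,0.15],[0,0,0,0,0,0,0.15],[0,0,0,0,0,0,0.15],[0,0,0,0,0,0,0.15]]]'

```text
time_s: 16.85
tcp_pos: [0.547, 0.1721, 0.2827]
tool_rot: [0.676, 0.737, 0.002, -0.0]
force: [-2.8, 1.2, 6.0]
grip_width: 0.0238
grasp_force: 25.0
```

>>> apply_moves --increments '[[[-0.0225,-0.0135,0,0,0,0,0.15],[-0.0255,-0.005,0,0,0,0,0.15],[-0.0255,0.004,0,0,0,0,0.15],[-0.023,0.0125,0,0,0,0,0.15],[-0.017,0.0195,0,0,0,0,0.15]]]'

```text
time_s: 17.27
tcp_pos: [0.5752, 0.0597, 0.2831]
tool_rot: [0.676, 0.736, 0.004, 0.0]
force: [4.1, 13.1, -1.9]
grip_width: 0.0237
grasp_force: 25.0
```

>>> apply_moves --increments '[[[0,0,0,0,0,0,0.15],[0,0,0,0,0,0,0.15],[0,0,0,0,0,0,0.57],[0,0,0,0,0,0,0.57],[0,0,0,0,0,0,0.57]]]'

```text
time_s: 17.68
tcp_pos: [0.5733, 0.0594, 0.2814]
tool_rot: [0.676, 0.737, 0.0, -0.0]
force: [-0.0, -0.6, -1.3]
grip_width: 0.0404
grasp_force: 0.0
```

```bash
python3 lev.py
```

```text
[0.5732952  0.05936902 0.28142345] 17.6833 0.040394847324121096 [-0.04079673 -0.64035053 -1.34768227]
0.07754849051125359 -117.74758041704231
scene tile 433 [0.47433224 0.0707039  0.12723825] shelf 2274 0.11031210461082608
top tile 1953 [0.45439399 0.12932752 0.12774423] shelf 22 0.11078004708722677
```

>>> apply_moves --increments '[[[0,0,-0.005,0,0,0,0.57],[0,0,-0.025,0,0,0,0.57],[0,0,-0.03,0,0,0,0.57],[0,0,-0.03,0,0,0,0.6],[0,0,-0.03,0,0,0,0.68]]]'

```text
time_s: 18.2
tcp_pos: [0.5736, 0.06, 0.4038]
tool_rot: [0.676, 0.737, 0.001, 0.0]
force: [1.5, -0.3, 0.2]
grip_width: 0.0564
grasp_force: 0.0
```

Run:
```python
from h import *
plan([((.452,.217,.40),95,.68),((.452,.217,.20),95,.68)],vmax=.035)
```

```text
[[[0.0278,-0.0179,0.0006,0,-0,-0,0.68],[0.0278,-0.0179,0.0006,0,-0,-0,0.68],[0.0278,-0.0179,0.0007,0.001,-0,-0,0.68],[0.0278,-0.0179,0.0007,0,-0,-0,0.68],[0.0279,-0.018,0.0006,0.001,-0.001,-0,0.68]]]
[[[0.0278,-0.0179,0.0007,0,-0,-0.001,0.68],[-0,-0,0.0333,0,-0,0,0.68],[-0,-0,0.0333,0,-0,0,0.68],[-0,-0,0.0333,0,-0,0,0.68],[-0,-0,0.0334,0,-0,0,0.68]]]
[[[-0,-0.0001,0.0333,0,-0,0,0.68],[-0.0001,-0,0.0334,0,-0,0,0.68],[0,0,0,0,0,0,0.68],[0,0,0,0,0,0,0.68],[0,0,0,0,0,0,0.68]]]
end [0.452 0.217 0.2  ] [ 6.755e-01  7.374e-01  3.000e-04 -1.000e-04]
```

>>> apply_moves --increments '[[[0.028,-0.018,0,0,0,0,0.68],[0.028,-0.018,0,0,0,0,0.68],[0.028,-0.018,0,0,0,0,0.68],[0.028,-0.018,0,0,0,0,0.68],[0.028,-0.018,0,0,0,0,0.68]]]'

```text
time_s: 18.62
tcp_pos: [0.471, 0.1928, 0.4026]
tool_rot: [0.676, 0.737, 0.002, 0.001]
force: [0.1, 0.7, 0.8]
grip_width: 0.0597
grasp_force: 0.0
```

>>> apply_moves --increments '[[[0.028,-0.018,0,0,0,0,0.68],[0,0,0.03,0,0,0,0.68],[0,0,0.035,0,0,0,0.68],[0,0,0.035,0,0,0,0.68],[0,0,0.035,0,0,0,0.68]]]'

```text
time_s: 19.03
tcp_pos: [0.4522, 0.2183, 0.2664]
tool_rot: [0.676, 0.737, 0.002, 0.001]
force: [0.8, 0.0, -0.5]
grip_width: 0.0596
grasp_force: 0.0
```

>>> apply_moves --increments '[[[0,0,0.035,0,0,0,0.68],[0,0,0.03,0,0,0,0.68],[0,0,0,0,0,0,0.68],[0,0,0,0,0,0,0.68],[0,0,0,0,0,0,0.68]]]'

```text
time_s: 19.45
tcp_pos: [0.4534, 0.2193, 0.204]
tool_rot: [0.676, 0.737, 0.003, 0.001]
force: [-0.2, -0.0, 0.5]
grip_width: 0.0597
grasp_force: 0.0
```

```bash
cat > tl.py <<'E'
from h import *
def rect(m,P,im):
    n,l,s,_=cv2.connectedComponentsWithStats(m.astype(np.uint8)); i=1+np.argmax(s[1:,4]); q=P[l==i]
    return cv2.minAreaRect(q[:,:2].astype(np.float32)),np.nanmedian(q[:,2])
s=sensors.sense(); print(s["tcp_pos"],s["time_s"],s["grip_width"],s["force"],R.from_quat(s["tool_rot"]).as_matrix().round(3).tolist())
for n in("top","scene"):
    im,P=grab(n); np.savez("last_"+n,im=im,P=P); save(im,f"{n}_{s['time_s']:.0f}"); hsv=cv2.cvtColor(im,cv2.COLOR_RGB2HSV); tan=(hsv[...,1]>45)&(hsv[...,0]>8)&(hsv[...,0]<30)
    g=np.isfinite(P[...,0])&(P[...,0]>.36)&(P[...,0]<.66)&(P[...,1]>-.3)&(P[...,1]<.22)
    m=tan&g&(P[...,2]>.121)&(P[...,2]<.134)
    if m.sum()>50: print(n,"tile",m.sum(),rect(m,P,im))
    m=tan&g&(P[...,2]>.104)&(P[...,2]<.1155)&(P[...,1]<.04)
    if m.sum()>50: print(n,"shelf",m.sum(),rect(m,P,im))
    r=P[g&(P[...,2]>.15)&(P[...,2]<.225)&(hsv[...,1]<60)&(P[...,0]<.54)&(P[...,1]>-.17)]
    if len(r): print(n,"rabbitish",len(r),np.median(r,0))
E
python3 tl.py; python3 -c "
from h import *
plan([((.452,.217,.127),95,.68)],vmax=.03)"
```

```text
[0.45337785 0.2192881  0.20402867] 19.45 0.059736615142100685 [-0.19991554 -0.02483068  0.53278441] [[-0.086, 0.996, 0.004], [0.996, 0.086, 0.003], [0.003, 0.005, -1.0]]
top tile 1766 (((0.47127386927604675, 0.11521509289741516), (0.12058427929878235, 0.14585785567760468), 6.11745548248291), np.float64(0.12785010674014952))
top shelf 10471 (((0.5060403347015381, -0.11351792514324188), (0.20049765706062317, 0.28886863589286804), 5.0468363761901855), np.float64(0.11067620381378407))
top rabbitish 410 [0.45988256 0.09413801 0.18724661]
scene tile 1010 (((0.47210127115249634, 0.08532500267028809), (0.12336944788694382, 0.0934285894036293), 7.9685378074646), np.float64(0.12696144599850262))
scene shelf 7161 (((0.5050334930419922, -0.11395826935768127), (0.20314110815525055, 0.2892531752586365), 4.932199478149414), np.float64(0.11023205053772772))
scene rabbitish 361 [0.47147981 0.0913286  0.18632926]
[[[-0.0008,-0.0008,0.0258,0.002,-0.001,-0,0.68],[-0.0007,-0.0008,0.0258,0.002,-0.001,-0.001,0.68],[-0.0008,-0.0007,0.0258,0.002,-0.001,-0,0.68],[0,0,0,0,0,0,0.68],[0,0,0,0,0,0,0.68]]]
end [0.452 0.217 0.127] [6.757e-01 7.371e-01 0.000e+00 2.000e-04]
```

>>> apply_moves --increments '[[[-0.0005,-0.0005,0.025,0.002,-0.001,0,0.68],[-0.0005,-0.0005,0.026,0.002,-0.001,0,0.68],[-0.0005,-0.0005,0.026,0.001,-0.001,0,0.68],[0,0,0,0,0,0,0.68],[0,0,0,0,0,0,0.68]]]'

```text
time_s: 19.97
tcp_pos: [0.4515, 0.217, 0.126]
tool_rot: [0.676, 0.737, -0.001, -0.0]
force: [0.1, 0.5, 0.8]
grip_width: 0.06
grasp_force: 0.0
```

>>> apply_moves --increments '[[[-0.001,0,0,0,0,0,0.68],[-0.002,0,0,0,0,0,0.68],[-0.002,0,0,0,0,0,0.68],[-0.002,0,0,0,0,0,0.68],[-0.002,0,0,0,0,0,0.68]]]'

```text
time_s: 20.38
tcp_pos: [0.4525, 0.2076, 0.1258]
tool_rot: [0.676, 0.737, -0.001, 0.0]
force: [-0.2, 0.3, 0.2]
grip_width: 0.0598
grasp_force: 0.0
```

```bash
python3 -c "
from h import *
s=sensors.sense(); print(s['tcp_pos'],s['force'],R.from_quat(s['tool_rot']).as_matrix().round(4).tolist())
plan([((.4685,.0245,.127),95,.68)],vmax=.006)" | tail -3
```

```text
[[[-0.006,0.0001,-0.0001,-0,0,-0,0.68],[-0.0059,0,-0,-0,0,-0,0.68],[-0.006,0.0001,-0.0001,-0,0,-0,0.68],[-0.0059,0,-0,-0,0,-0.001,0.68],[-0.006,0,-0.0001,-0.001,0.001,-0,0.68]]]
[[[-0.0059,0.0001,-0,-0,0,-0.001,0.68],[0,0,0,0,0,0,0.68],[0,0,0,0,0,0,0.68],[0,0,0,0,0,0,0.68],[0,0,0,0,0,0,0.68]]]
end [0.4685 0.0245 0.127 ] [ 6.755e-01  7.374e-01 -1.000e-04  1.000e-04]
```

>>> apply_moves --increments '[[[-0.002,0,0,0,0,0,0.68],[-0.002,0,0,0,0,0,0.68],[-0.002,0,-0.001,0,0,0,0.68],[-0.002,0,0,0,0,0,0.68],[-0.003,0,0,0,0,0,0.68]]]'

```text
time_s: 20.8
tcp_pos: [0.4531, 0.1978, 0.1263]
tool_rot: [0.676, 0.737, -0.0, -0.001]
force: [2.1, 3.0, -1.6]
grip_width: 0.06
grasp_force: 1.6
```

>>> apply_moves --increments '[[[-0.003,0,0,0,0,0,0.68],[-0.004,0,0,0,0,0,0.68],[-0.004,0,0,0,0,0,0.68],[-0.004,0,0,0,0,0,0.68],[-0.004,0,0,0,0,0,0.68]]]'

```text
time_s: 21.22
tcp_pos: [0.4547, 0.1778, 0.1263]
tool_rot: [0.676, 0.737, -0.001, -0.0]
force: [0.1, 3.5, 0.1]
grip_width: 0.0598
grasp_force: 2.0
```

>>> apply_moves --increments '[[[-0.005,0,0,0,0,0,0.68],[-0.005,0,0,0,0,0,0.68],[-0.005,0,0,0,0,0,0.68],[-0.005,0,0,0,0,0,0.68],[-0.005,0,0,0,0,0,0.68]]]'

```text
time_s: 21.63
tcp_pos: [0.4568, 0.1525, 0.1262]
tool_rot: [0.676, 0.737, -0.001, -0.0]
force: [0.2, 4.4, -0.1]
grip_width: 0.0597
grasp_force: 2.1
```

```bash
python3 tl.py
```

```text
[0.45682995 0.15252559 0.12624739] 21.6333 0.05970567643007949 [ 0.22181849  4.41515532 -0.14609001] [[-0.086, 0.996, -0.002], [0.996, 0.086, -0.001], [-0.001, -0.002, -1.0]]
top tile 950 (((0.5153219699859619, 0.030433014035224915), (0.14595961570739746, 0.06806353479623795), 54.34654235839844), np.float64(0.12787509188626434))
top shelf 9071 (((0.5057328343391418, -0.11340685188770294), (0.2000870257616043, 0.2885315418243408), 5.065309047698975), np.float64(0.11063168457364747))
top rabbitish 119 [0.47621014 0.04116449 0.20777126]
scene tile 1364 (((0.47329604625701904, 0.06297381967306137), (0.12454688549041748, 0.1459151804447174), 5.264213562011719), np.float64(0.12700436517116953))
scene shelf 6686 (((0.5041300058364868, -0.11114677786827087), (0.20260964334011078, 0.2944450080394745), 5.011838436126709), np.float64(0.11019844757169833))
scene rabbitish 672 [0.47536716 0.06168775 0.19981339]
```

>>> apply_moves --increments '[[[-0.005,0,0,0,0,0,0.68],[-0.005,0,0,0,0,0,0.68],[-0.005,0,0,0,0,0,0.68],[-0.005,0,0,0,0,0,0.68],[-0.005,0,0,0,0,0,0.68]]]'

```text
time_s: 22.15
tcp_pos: [0.459, 0.1278, 0.1263]
tool_rot: [0.676, 0.737, -0.001, -0.0]
force: [0.3, 4.9, 0.4]
grip_width: 0.0597
grasp_force: 2.3
```

>>> apply_moves --increments '[[[-0.005,0,0,0,0,0,0.68],[-0.005,0,0,0,0,0,0.68],[-0.005,0,0,0,0,0,0.68],[-0.005,0,0,0,0,0,0.68],[-0.005,0,0,0,0,0,0.68]]]'

```text
time_s: 22.57
tcp_pos: [0.4615, 0.1035, 0.1267]
tool_rot: [0.676, 0.737, -0.001, -0.0]
force: [-0.3, 6.3, 3.4]
grip_width: 0.0598
grasp_force: 3.2
```

>>> apply_moves --increments '[[[-0.005,0,0,0,0,0,0.68],[-0.005,0,0,0,0,0,0.68],[-0.005,0,0,0,0,0,0.68],[-0.005,0,0,0,0,0,0.68],[-0.005,0,0,0,0,0,0.68]]]'

```text
time_s: 22.98
tcp_pos: [0.4632, 0.0781, 0.1264]
tool_rot: [0.676, 0.737, -0.001, -0.0]
force: [0.1, 5.3, 0.7]
grip_width: 0.0596
grasp_force: 2.4
```

>>> apply_moves --increments '[[[-0.005,0,0,0,0,0,0.68],[-0.005,0,0,0,0,0,0.68],[-0.005,0,0,0,0,0,0.68],[-0.005,0,0,0,0,0,0.68],[-0.004,0,0,0,0,0,0.68]]]'

```text
time_s: 23.4
tcp_pos: [0.4651, 0.0536, 0.1262]
tool_rot: [0.676, 0.737, -0.002, -0.0]
force: [0.2, 4.2, 0.0]
grip_width: 0.0597
grasp_force: 2.1
```

```bash
python3 tl.py
```

```text
[0.46514243 0.05359928 0.12623388] 23.4 0.05968646295613779 [0.20080428 4.20168908 0.02604207] [[-0.085, 0.996, -0.003], [0.996, 0.085, -0.002], [-0.002, -0.003, -1.0]]
top tile 786 (((0.5154865980148315, -0.08534218370914459), (0.12980690598487854, 0.06288399547338486), 44.56226348876953), np.float64(0.12664501972722508))
top shelf 5980 (((0.5073534250259399, -0.12634772062301636), (0.20033562183380127, 0.263692170381546), 4.8997907638549805), np.float64(0.11069882858097957))
top rabbitish 106 [ 0.47757394 -0.05204612  0.21944597]
scene tile 1810 (((0.48078814148902893, -0.025244444608688354), (0.12487940490245819, 0.16525985300540924), 4.473677158355713), np.float64(0.12658867045056038))
scene shelf 5091 (((0.5044465661048889, -0.11236560344696045), (0.2032262235879898, 0.29219478368759155), 5.163225173950195), np.float64(0.11026320706874193))
scene rabbitish 639 [ 0.48414079 -0.04237718  0.19700432]
```

>>> apply_moves --increments '[[[-0.005,0,0,0,0,0,0.68],[-0.005,0,0,0,0,0,0.68],[-0.005,0,0,0,0,0,0.68],[-0.005,0,0,0,0,0,0.68],[-0.004,0,0,0,0,0,0.68]]]'

```text
time_s: 23.92
tcp_pos: [0.4672, 0.0298, 0.1262]
tool_rot: [0.676, 0.737, -0.002, -0.0]
force: [0.5, 2.9, -1.5]
grip_width: 0.0596
grasp_force: 1.8
```

>>> apply_moves --increments '[[[-0.003,0,0,0,0,0,0.68],[-0.002,0,0,0,0,0,0.68],[0,0,0,0,0,0,0.68],[0.004,0,0,0,0,0,0.68],[0.008,0,0,0,0,0,0.68]]]'

```text
time_s: 24.33
tcp_pos: [0.4668, 0.0363, 0.1263]
tool_rot: [0.677, 0.736, -0.002, 0.0]
force: [0.1, 0.0, -0.8]
grip_width: 0.06
grasp_force: 0.0
```

>>> apply_moves --increments '[[[0.02,0,0,0,0,0,0.68],[0.03,0,0,0,0,0,0.68],[0.035,0,0,0,0,0,0.68],[0.04,0,0,0,0,0,0.68],[0.04,0,0,0,0,0,0.68]]]'

```text
time_s: 24.75
tcp_pos: [0.4523, 0.2034, 0.1263]
tool_rot: [0.676, 0.736, -0.001, 0.0]
force: [1.4, -0.7, -0.3]
grip_width: 0.0601
grasp_force: 0.0
```

>>> apply_moves --increments '[[[0.02,0,-0.02,0,0,0,0.68],[0,0,-0.03,0,0,0,0.68],[0,0,-0.03,0,0,0,0.68],[0,0,-0.03,0,0,0,0.68],[0,0,0,0,0,0,0.68]]]'

```text
time_s: 25.17
tcp_pos: [0.4531, 0.2249, 0.2415]
tool_rot: [0.676, 0.737, 0.003, 0.002]
force: [-0.0, 0.0, 0.5]
grip_width: 0.0599
grasp_force: 0.0
```

```bash
python3 tl.py
```

```text
[0.45307337 0.22492251 0.24150694] 25.1667 0.05985717268601413 [-0.03419897  0.02987336  0.48407124] [[-0.087, 0.996, 0.006], [0.996, 0.087, 0.002], [0.001, 0.006, -1.0]]
top tile 3048 (((0.48601123690605164, -0.0606871023774147), (0.1209714412689209, 0.14929983019828796), 4.9489850997924805), np.float64(0.12657890224301682))
top shelf 6878 (((0.5059118270874023, -0.11350235342979431), (0.20030120015144348, 0.28904595971107483), 4.988979816436768), np.float64(0.11066554602645118))
top rabbitish 425 [ 0.47408571 -0.07641325  0.18800425]
scene tile 1842 (((0.483740895986557, -0.06105835735797882), (0.12446523457765579, 0.14909562468528748), 4.75489616394043), np.float64(0.12602750888957298))
scene shelf 4753 (((0.5045395493507385, -0.1140935868024826), (0.2031211256980896, 0.2898726761341095), 5.349196910858154), np.float64(0.11018240319035588))
scene rabbitish 373 [ 0.48792612 -0.08352779  0.17231228]
```

```bash
python3 - <<'E'
from h import *
for n in("top","scene"):
    P=np.load(f"last_{n}.npz")["P"]; q=P.reshape(-1,3); q=q[np.isfinite(q[:,0])]
    d=q[:,:2]-[.465,.1154]; x=d@[.996,.087]; y=d@[-.087,.996]
    m=(abs(x)<.06)&(y>-.075)&(y<.06)&(q[:,2]>.09)&(q[:,2]<.13); print(n,"table",m.sum(),np.median(q[m,2]))
    m=(np.hypot(q[:,0]-.6094,q[:,1]-.128)<.02)&(q[:,2]>.25)&(q[:,2]<.3); print("boss",m.sum(),np.median(q[m],0))
E
ls pics
```

```text
top table 2541 0.11197805379386394
boss 276 [0.60848217 0.1245674  0.27439164]
scene table 1185 0.11136320755406182
boss 235 [0.6165086  0.12291995 0.27204781]
crop1.png
crop2.png
crop3.png
scene0.png
scene2.png
scene_19.png
scene_22.png
scene_23.png
scene_25.png
top0.png
top_19.png
top_22.png
top_23.png
top_25.png
w1.png
w2.png
wrist2.png
```

View pics/scene_25.png

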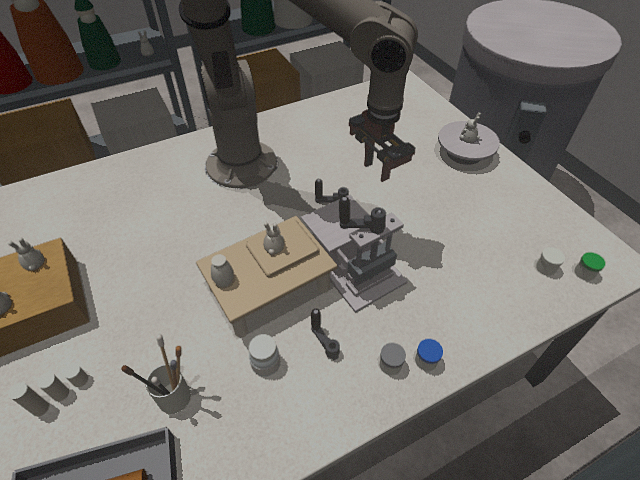

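The tile lies wholly on the shelf at (283,247) with the rabbit standing at (274,238). The crank is on the shaft at (377,218), the table is about 1.2 mm above the shelf, and the arm is clear of everything.

```bash
python3 -c "
from station import job
print(job.hand_in())"
```

```text
the job is handed in; nothing more can be done
None
```

The job is handed in, but the judge returned no verdict. By my last measurements the crank is on the shaft, the table is about 1.2 mm above the shelf, and the whole tile rests on the shelf with the rabbit standing.

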